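# Scrape the prep board down into its scrap tray

### The arm

A 6-joint arm with a two-finger parallel gripper is mounted at the origin on a cart in front of the work surface, level with it; the furniture and walls round the work are solid. World frame = base frame: x ahead of the robot, y to its left, z up, the work surface at z = 0. Lengths are in mm, angles in degrees, forces in N, time in s.
With the tool pointing down it reaches from about 375 to 925 mm from the base axis. Payload 5.7 kg.
Tool frame: the origin (TCP) lies midway between the tips of the shut fingers; the grasp point (between the pads) lies 19 mm behind it (robot.grip_point_offset is the distance from the TCP to the grasp point, in mm); z points along the fingers, y is the direction in which the jaws open and shut (so a half turn about z gives the same grasp; the last joint's range is limited). The gripper opens to 85 mm and grips with 20 to 120 N. Pads are 22 mm wide; open, the fingers measure 114 mm over their backs; the gripper's body (76 mm by 85 mm) begins 54 mm behind the grasp point. The pads swing forward as they close: fully open they stand 13 mm farther back than shut.
Start: joints at [-73.975, 20.558, 86.54, -0, 72.909, -6.595], TCP at [230.757, -553.818, 231.267] pointing down, gripper open.
Joint ranges: [-170.27, 170.27], [-57.76, 135], [12.27, 136.19], [-55.21, 235.2], [11.17, 155.16], [-170.74, 170.74]. Speed limits (degrees/s): [136.94, 136.94, 180, 180, 180, 180].

### API

Orientations are given as [roll, pitch, yaw] about the fixed x, y, z axes, in that order (R = Rz(yaw) Ry(pitch) Rx(roll)).
In Python, from plant import robot gives the robot as it stands.
- The arm moves only by the tool move_arm, never from a script. Its argument "rows" is a list that holds one entry, the list of rows, each a list of 4 numbers: the shift along the tool's x, y, z in mm, then the turn about the tool's z in rad. In form: [[[x, y, z, twist], ...]]. A call has 1 to 12 rows; each row shifts and turns the pose as measured when the row begins, along the tool's axes as they then stand; what a row does not reach is not made up. A row lasts 1/10 s, in which the tool goes at most 50 mm and 8.59 degrees, less where a joint would pass 70% of its speed; a pose out of reach is approached as far as the arm can. A call is refused whole if a number of a shift passes 50 or a number of a turn 0.15, either way. A call with a gripper value outside its range is refused whole. "gripper" is the gripper command: -1 is fully open, 1 is shut, values between are in proportion, set as the call begins (left out, the last holds). The fingers move at their own pace and stop on an object; "newtons" is the grip in N (left out, the last holds). Time passes only in rows, so rows that do not move let the fingers close. It gives the time, the measured TCP pose, the force and the opening at its end, in the units of the state.
- robot.observe(): the state, without advancing time (a new reading comes with each control period).
- robot.read_camera(name): name is "scene" or "top"; returns a dict with "img" (384x512x3 uint8, red, green, blue), "z_map" (384x512 float32, mm along the optical axis (not along the pixel's ray), 0 where there is no reading), "vfov" (degrees; the focal length in pixels is half the picture's height over the tangent of half this angle, whatever the lens; pixels are square), "cx", "cy" (the principal point, pixels), "rvec" (rotation vector, rad) and "tvec" (3), from world to camera coordinates, as OpenCV has them. Camera axes: x right, y down, z forward; pixel columns grow to the right and rows downward; lengths in mm; the calibration is good to about 2 mm. A picture is of the moment at which its call begins.
- robot.job_done(): hands the job in, once; it reports no verdict.
The state is a dict: "time_s": time; "qpos": joint angles; "joint_velocities": joint speeds; "effort": joint torques, N m; "position": TCP position; "tool_rot": TCP orientation; "contact_force": force on the tool from outside, world axes, zero at the start; "ft_torque": the same for the moment, N m; "gripper_width": opening from 0.0 (shut) to 1.0 (fully open).
Only numpy, scipy, OpenCV 4.12 (cv2) and the standard library are available. Lean on these libraries where they do the work, as an engineer would, in place of code of your own. Each camera call takes 0.05 s, during which the arm holds its last target.

### The job

Clear the chopping board: pull the scrap tray right out, take the bench scraper from its dock, set its edge down across the board at the dock end and draw it slowly along the whole board, pressed lightly but steadily on the wood all the way, so that the four vegetable ends drop into the tray. Then put the scraper back in its dock and push the tray fully home with all the scraps in it. Move the scraps only with the scraper, never with the fingers, and leave the other things on the worktop alone.

Things in the scene. Friction and masses are not known exactly. Their poses are not given: they have to be found in the camera images.
- prep_board: prep-board unit fixed on the worktop: bamboo frame 208 mm wide (its x), 313 mm long (its y, -133 to +180), carrying a chopping board, a pull-out scrap tray beneath it and a scraper dock at the +y end. Origin on the worktop under the middle of the board, z up. Both ends of the board are open: over its -y end scraps drop into the pulled-out tray.
- board_face (a point): middle of the board's face, nominally 74 mm above the worktop; axes as prep_board. Board: x +-102, y +-135 mm, lips 11 mm high along both long sides (inner faces x = +-85). It lies on unequally worn pads, so its face slopes along y, either way, up to 20 mm per metre (ends up to 2.7 mm high or low); the slope is not in these readings and stays the same under pressure.
- dock (a point): middle of the dock slot's floor, 32 mm above the worktop, 157 mm from the board's middle along +y; axes as prep_board. The slot stands upright: 168 mm long (x), 6.5 mm wide (y), open at the top; its mouth is 48 mm above this point.
- scrap_tray (a joint): travel of the scrap tray in m: 0 = home under the board, 0.14 = pulled right out along the unit's -y. Slides with light friction and stays where it is left.
- tray_handle (a point): middle of the tray's dark bow handle: a bar 110 mm long along the unit's x, 12 mm thick (y), 14 mm high; this point is its centre, 42 mm above the worktop, 38 mm clear of the tray front (brackets 49 mm either side of the middle). Moves with the tray.
- tray_floor (a point): centre of the tray's inner floor, axes as prep_board; inside 170 mm (x) by 242 mm (y), walls 34 mm above the floor. Moves with the tray.
- scraper: bench scraper: straight steel blade 150 mm wide (x), 3 mm thick (y), with a dark wooden handle on top, 124 mm long (x), 22 mm thick (y), from 86 to 120 mm above the blade's edge. Origin in the middle of the blade's lower edge, z up towards the handle. Starts standing in the dock, where it may lean a few degrees. 0.26 kg.
- carrot_end: carrot end: orange stub, 36 mm across, 25 mm high, small green crown on top; origin under its middle, loose on the board, standing on its flat cut face
- courgette_end: courgette end: dark green stub, 38 mm across, 26 mm high, pale stalk on top; origin under its middle, loose on the board, standing on its flat cut face
- lemon_end: lemon end: yellow dome, 42 mm across, 22 mm high; origin under its middle, loose on the board, standing on its flat cut face
- aubergine_end: aubergine end: dark purple stub, 40 mm across, 23 mm high, green stalk on top; origin under its middle, loose on the board, standing on its flat cut face
- mug: striped mug with a handle, 86 mm across, 101 mm high; origin under its middle; bystander
- pepper_mill: dark wooden pepper mill, 58 mm across, 150 mm high; origin under its middle; bystander
- salt_shaker: glass salt shaker with a steel top, 44 mm across, 90 mm high; origin under its middle; bystander
- honey_jar: small jar with a pale lid, 50 mm across, 70 mm high; origin under its middle; bystander
- sugar_jar: small glass jar with a wooden lid, 59 mm across, 78 mm high; origin under its middle; bystander

How it is judged (in metres and radians):
On the way, in this order (a step that is already met when the one before it is completed fails the run):
1. the scrap tray is pulled out at least 115 mm (value of joint scrap_tray above 0.115 m), for 0.2 s.
2. the scraper's edge bears on the board with 1.5 to 22 N, at the dock end (y 90 to 132 mm in the unit's frame), set across the board (y of scraper in the frame of prep_board between 0.09 and 0.132 m and z of scraper in the frame of prep_board between 0.066 and 0.082 m and x of scraper in the frame of prep_board between -0.02 and 0.02 m and angle between the x axis of scraper and the x axis of prep_board, either way round below 0.12 rad and contact force between scraper and prep_board between 1.5 and 22 N), for 0.15 s.
3. the scraper's edge bears on the board with 1.5 to 22 N, in the next part of the board (y 30 to 85 mm) (y of scraper in the frame of prep_board between 0.03 and 0.085 m and z of scraper in the frame of prep_board between 0.066 and 0.082 m and x of scraper in the frame of prep_board between -0.02 and 0.02 m and angle between the x axis of scraper and the x axis of prep_board, either way round below 0.12 rad and contact force between scraper and prep_board between 1.5 and 22 N), for 0.3 s.
4. the scraper's edge bears on the board with 1.5 to 22 N, past the middle (y -30 to 25 mm) (y of scraper in the frame of prep_board between -0.03 and 0.025 m and z of scraper in the frame of prep_board between 0.066 and 0.082 m and x of scraper in the frame of prep_board between -0.02 and 0.02 m and angle between the x axis of scraper and the x axis of prep_board, either way round below 0.12 rad and contact force between scraper and prep_board between 1.5 and 22 N), for 0.3 s.
5. the scraper's edge bears on the board with 1.5 to 22 N, towards the tray (y -90 to -35 mm) (y of scraper in the frame of prep_board between -0.09 and -0.035 m and z of scraper in the frame of prep_board between 0.066 and 0.082 m and x of scraper in the frame of prep_board between -0.02 and 0.02 m and angle between the x axis of scraper and the x axis of prep_board, either way round below 0.12 rad and contact force between scraper and prep_board between 1.5 and 22 N), for 0.3 s.
6. the edge still bears on the board with 1.5 to 22 N as it comes to the tray end (y -135 to -95 mm) (y of scraper in the frame of prep_board between -0.135 and -0.095 m and z of scraper in the frame of prep_board between 0.066 and 0.082 m and x of scraper in the frame of prep_board between -0.02 and 0.02 m and angle between the x axis of scraper and the x axis of prep_board, either way round below 0.12 rad and contact force between scraper and prep_board between 1.5 and 22 N), for 0.15 s.
At the end, for the whole second after the job is handed in: The tray is home (within 6 mm) with all four vegetable ends lying inside it, and the scraper stands in its dock slot with its edge within 8 mm of the slot's floor, within 12 mm of the middle and leaning less than 0.2 rad, at rest (value of joint scrap_tray below 0.006 m and x of carrot_end in the frame of tray_floor between -0.09 and 0.09 m and y of carrot_end in the frame of tray_floor between -0.126 and 0.126 m and z of carrot_end in the frame of tray_floor between -0.006 and 0.04 m and x of courgette_end in the frame of tray_floor between -0.09 and 0.09 m and y of courgette_end in the frame of tray_floor between -0.126 and 0.126 m and z of courgette_end in the frame of tray_floor between -0.006 and 0.04 m and x of lemon_end in the frame of tray_floor between -0.09 and 0.09 m and y of lemon_end in the frame of tray_floor between -0.126 and 0.126 m and z of lemon_end in the frame of tray_floor between -0.006 and 0.04 m and x of aubergine_end in the frame of tray_floor between -0.09 and 0.09 m and y of aubergine_end in the frame of tray_floor between -0.126 and 0.126 m and z of aubergine_end in the frame of tray_floor between -0.006 and 0.04 m and z of scraper in the frame of prep_board between 0.028 and 0.04 m and y of scraper in the frame of prep_board between 0.147 and 0.167 m and x of scraper in the frame of prep_board between -0.012 and 0.012 m and angle between scraper's own z axis and vertical below 0.2 rad and linear speed of scraper below 0.02 m/s); the robot touches nothing.
It fails at once if the scraper presses on the board with more than 60 N (its middle over the board) (y of scraper in the frame of prep_board below 0.14 m and z of scraper in the frame of prep_board above 0.06 m and contact force between scraper and prep_board above 60 N).
It fails at once if the fingers push a scrap (contact force between the fingers and carrot_end above 1 N or contact force between the fingers and courgette_end above 1 N or contact force between the fingers and lemon_end above 1 N or contact force between the fingers and aubergine_end above 1 N).
It fails at once if a bystander is shifted by more than 30 mm (distance of any of mug, pepper_mill, salt_shaker, honey_jar, sugar_jar from where it was at the start of the episode above 0.03 m).
It also fails if it takes over 72 s, if anything falls off the work surface, if the arm or the gripper's body presses on something with over 40 N, if the wrist force passes 120 N, or if a joint passes its speed limit or range.

## Working session

There is one attempt and no reset: what is moved stays moved. The work goes in short steps, Python scripts to look and compute and a tool call to move; the robot and the scene stay as the last step left them, time stands still between calls to the robot, and variables do not carry over. Pictures are saved under pics/ and viewed, and the job is handed in when it is done.

Besides the shell and the picture viewer there is one more tool, called after ">>>" by a JSON object that holds its "op" and its "data". move_arm: Moves the arm, as the interface text tells. Its arguments: {"type":"object","properties":{"rows":{"type":"array"},"gripper":{"type":"number"},"newtons":{"type":"number"}},"required":["rows"]}

```bash
mkdir -p pics; ls
cat > h.py <<'E'
import numpy as np, cv2
from plant import robot
from scipy.spatial.transform import Rotation as Ro
def cam(n):
    c=robot.read_camera(n); h,w=c["img"].shape[:2]
    c["f"]=h/2/np.tan(np.radians(c["vfov"]/2)); c["R"]=cv2.Rodrigues(np.array(c["rvec"],float))[0]; c["t"]=np.array(c["tvec"],float).ravel(); return c
def save(c,n,s=1.5):
    cv2.imwrite("pics/"+n,cv2.resize(c["img"][:,:,::-1],None,fx=s,fy=s,interpolation=cv2.INTER_CUBIC))
def ray(c,u,v,z):
    d=np.array([(u-c["cx"])/c["f"],(v-c["cy"])/c["f"],1]); d=c["R"].T@d; o=-c["R"].T@c["t"]
    return o+d*(z-o[2])/d[2]
def cloud(c):
    h,w=c["z_map"].shape; v,u=np.mgrid[:h,:w]; Z=c["z_map"]
    P=np.stack([(u-c["cx"])/c["f"]*Z,(v-c["cy"])/c["f"]*Z,Z],-1)
    W=(P-c["t"])@c["R"]; W[Z<=0]=np.nan; return W
def proj(c,p):
    q=c["R"]@np.array(p,float)+c["t"]; return q[:2]/q[2]*c["f"]+[c["cx"],c["cy"]]
E
python3 - <<'E'
from h import *
for n in("scene","top"):
    c=cam(n); save(c,n+"0.png"); print(n,c["f"],c["cx"],c["cy"],-c["R"].T@c["t"],c["R"][2])
print(robot.observe())
E
```

```text
pics
scene 417.190729900733 257.15243767886255 188.07069150062551 [ 75.64291863 694.67467309 615.27113288] [ 0.54476181 -0.63602359 -0.54654237]
top 355.2789341098129 257.3087318122838 193.20272417429766 [ 514.04006315   53.09696214 1017.65597044] [ 0.08947622 -0.01120567 -0.99592592]
{'time_s': 0.1, 'qpos': array([-7.39734399e+01,  2.05947207e+01,  8.65922621e+01,  3.97035405e-04,
        7.29107122e+01, -6.59492580e+00]), 'joint_velocities': array([-0.03780401, -0.04785799, -0.10930998, -0.02734543, -0.03207964,
        0.01903434]), 'effort': array([-1.00703339e-03, -5.28653741e+01, -2.79351479e+01, -2.37898521e-04,
        5.08608166e-03,  4.00157569e-05]), 'position': array([ 230.60591445, -553.24200732,  230.53166369]), 'tool_rot': array([-1.79902995e+02, -1.15969816e-02,  2.26213591e+01]), 'contact_force': array([0.21255444, 0.63078588, 0.09466504]), 'ft_torque': array([-0.01275957,  0.03331904,  0.03335485]), 'gripper_width': 0.9995017674221766}
```

View pics/scene0.png

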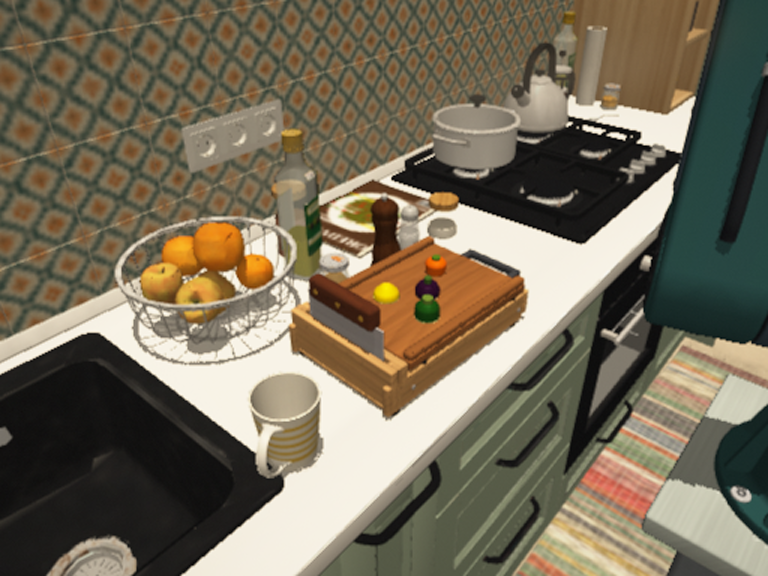

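View pics/top0.png

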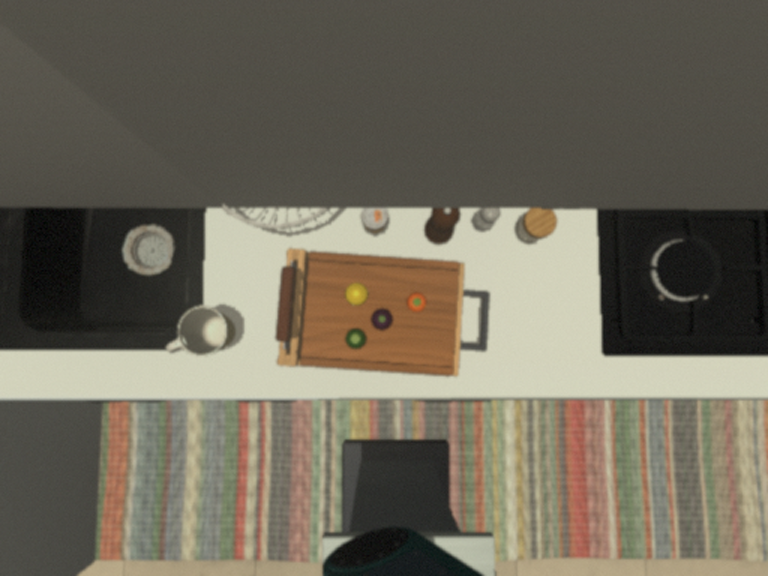

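The scene view shows the unit with the dock and scraper at its left end around (345,310) and the tray handle at (490,262). In the top view the unit spans about (280-460, 250-375). The handle is at (477,320) and the mug at (205,330). Next I'll measure.

Run:
```python
from h import *
c=cam("top"); im=c["img"]; W=cloud(c)
crop=im[155:260,170:345][:,:,::-1]; cv2.imwrite("pics/topcrop0.png",cv2.resize(crop,None,fx=4.5,fy=4.5,interpolation=cv2.INTER_CUBIC))
s=cam("scene"); crop=s["img"][150:285,180:365][:,:,::-1]; cv2.imwrite("pics/scrop0.png",cv2.resize(crop,None,fx=4.3,fy=4.3,interpolation=cv2.INTER_CUBIC))
for u,v in [(250,200),(255,230),(305,213),(320,213),(193,213),(198,213),(190,215),(240,260),(136,220),(294,147)]: print(u,v,W[v,u].round(1),im[v,u])
# wood board: height 70..95
hsv=cv2.cvtColor(im,cv2.COLOR_RGB2HSV)
m=((W[...,2]>60)&(W[...,2]<100)); m[:,:170]=0; m[:, 345:]=0; m[:160]=0
m=m.astype(np.uint8); n,l,st,ce=cv2.connectedComponentsWithStats(m); print(st)
```

```text
250 200 [580.5  61.9  75.5] [142  97  58]
255 230 [501.2  48.6  73.7] [148 101  61]
305 213 [546.8 -87.2  53.8] [187 147  97]
320 213 [nan nan nan] [110 107  94]
193 213 [543.4 200.2 148.4] [68 57 45]
198 213 [545.8 198.7  79.9] [130 104  71]
190 215 [538.5 207.  150.8] [97 69 53]
240 260 [415.8  90.5  -0.5] [208 207 184]
136 220 [528.3 383.1  11.4] [175 169 144]
294 147 [710.9 -49.6 134. ] [77 57 40]
[[     0      0    512    384 188303]
 [   185    166     20     79    639]
 [   200    168    107     83   7664]
 [   278    200      1      1      1]
 [   277    202      1      1      1]]
```

Run:
```python
from h import *
c=cam("top"); W=cloud(c); im=c["img"]
for v in (185,200,213,225,240):
  print(v); print([ (u,W[v,u,1].round(0),W[v,u,2].round(0),*(int(k) for k in im[v,u])) for u in list(range(183,206))+list(range(300,328))])
```

```text
185
[(183, np.float64(255.0), np.float64(-0.0), 209, 209, 186), (184, np.float64(253.0), np.float64(-1.0), 208, 208, 186), (185, np.float64(249.0), np.float64(1.0), 203, 202, 180), (186, np.float64(247.0), np.float64(-3.0), 183, 180, 159), (187, np.float64(216.0), np.float64(148.0), 128, 117, 100), (188, np.float64(213.0), np.float64(150.0), 96, 74, 58), (189, np.float64(210.0), np.float64(154.0), 99, 71, 56), (190, np.float64(209.0), np.float64(149.0), 102, 74, 55), (191, np.float64(206.0), np.float64(151.0), 100, 70, 53), (192, np.float64(203.0), np.float64(152.0), 101, 72, 53), (193, np.float64(201.0), np.float64(153.0), 96, 70, 52), (194, np.float64(199.0), np.float64(150.0), 85, 61, 49), (195, np.float64(196.0), np.float64(149.0), 75, 61, 47), (196, np.float64(195.0), np.float64(141.0), 72, 60, 45), (197, np.float64(195.0), np.float64(126.0), 89, 74, 55), (198, np.float64(200.0), np.float64(80.0), 110, 90, 65), (199, np.float64(197.0), np.float64(80.0), 117, 95, 69), (200, np.float64(194.0), np.float64(80.0), 114, 93, 66), (201, np.float64(192.0), np.float64(78.0), 110, 90, 64),
[... 13076 characters left out ...]
t64(-125.0), np.float64(4.0), 210, 210, 186), (317, np.float64(-129.0), np.float64(-3.0), 209, 210, 186), (318, np.float64(-131.0), np.float64(1.0), 210, 209, 185), (319, np.float64(-134.0), np.float64(0.0), 208, 208, 186), (320, np.float64(-137.0), np.float64(-0.0), 211, 210, 188), (321, np.float64(-140.0), np.float64(-2.0), 211, 210, 187), (322, np.float64(-143.0), np.float64(0.0), 209, 208, 186), (323, np.float64(-145.0), np.float64(0.0), 212, 211, 187), (324, np.float64(-148.0), np.float64(1.0), 211, 210, 187), (325, np.float64(-151.0), np.float64(-1.0), 209, 208, 186), (326, np.float64(-154.0), np.float64(-2.0), 209, 208, 185), (327, np.float64(-157.0), np.float64(-0.0), 208, 208, 186)]
```

View pics/topcrop0.png

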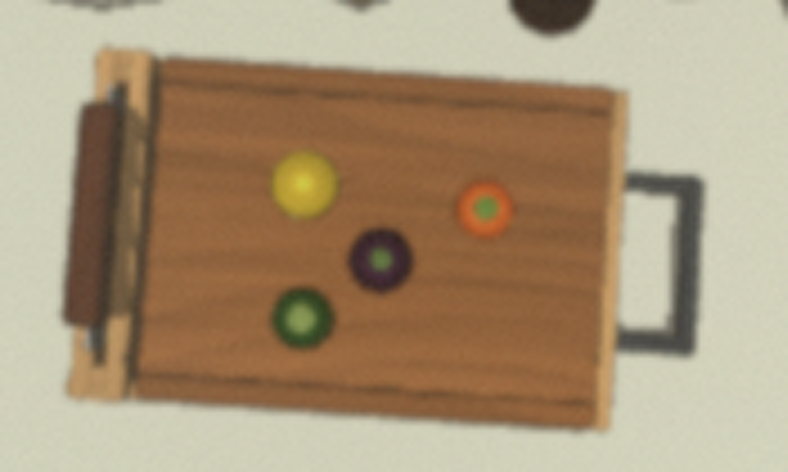

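View pics/scrop0.png

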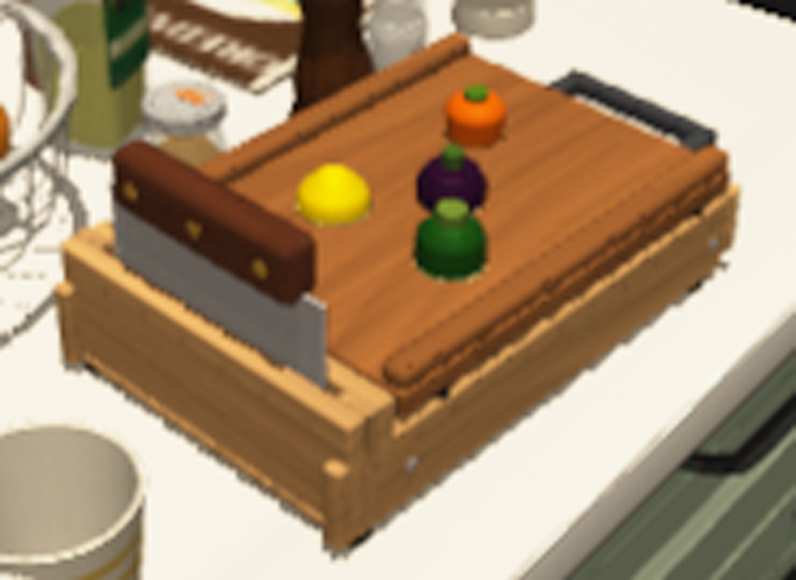

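```bash
cat > fr.py <<'E'
from h import *
cs=[cam("top") for _ in range(6)]; c=cs[0]
im=np.mean([k["img"].astype(float) for k in cs],0); W=np.nanmean([cloud(k) for k in cs],0)
b=np.median(im[165:240,320:345].reshape(-1,3),0)
hsv=cv2.cvtColor(im.astype(np.uint8),cv2.COLOR_RGB2HSV); S=hsv[...,1].astype(float)
S=cv2.GaussianBlur(S,(0,0),0.6)
def cross(a,th):  # first crossing of th
    i=np.argmax(a>th); return i-1+(th-a[i-1])/(a[i]-a[i-1])
top=[];bot=[]
for u in range(212,300,4):
    col=S[:,u]; th=(col[210]+col[262])/2*0.9
    v0=155+cross(col[155:200],th); v1=265-cross(col[265:220:-1],th)
    top.append(ray(c,u,v0,85)); bot.append(ray(c,u,v1,85))
def lin(P,a):  # robust line: fit other coord
    P=np.array(P); X=P[:,1-a]; Y=P[:,a]
    k=np.ones(len(X),bool)
    for _ in range(4):
        q=np.polyfit(X[k],Y[k],1); r=Y-np.polyval(q,X); k=abs(r)<max(1.0,2*r[k].std())
    return q,r[k].std(),k.sum()
qt=lin(top,0);qb=lin(bot,0); print("top x(y)",qt,"bot",qb)
# right: board end (brown->pale). use frame end against white, z=55
rt=[]
for v in range(180,248,3):
    row=S[v]; th=(S[v,290]+S[v,316])/2*0.8
    uu=330-cross(row[330:290:-1],th) ; rt.append(ray(c,uu,v,55))
    
print("right y(x)",lin(rt,1))
g=im.sum(2)
# handle bar dark, z=49
hp=(g<300)&(np.indices(g.shape)[1]>310)&(np.indices(g.shape)[1]<335)&(np.indices(g.shape)[0]>185)&(np.indices(g.shape)[0]<240)
v,u=np.where(hp); r=cv2.minAreaRect(np.stack([u,v],1).astype(np.float32)); print(r); print([ray(c,*p,49).round(1) for p in cv2.boxPoints(r)], ray(c,*r[0],49))
# scraper handle top
hm=(W[...,2]>143)&(W[...,2]<160)&(np.indices(g.shape)[1]>175)&(np.indices(g.shape)[1]<205)&(np.indices(g.shape)[0]>160)&(np.indices(g.shape)[0]<250)
v,u=np.where(hm); r=cv2.minAreaRect(np.stack([u,v],1).astype(np.float32)); print(r,W[hm].mean(0)); print([ray(c,*p,150).round(1) for p in cv2.boxPoints(r)])
# board plane
bm=(W[...,2]>66)&(W[...,2]<80)&(W[...,0]>470)&(W[...,0]<620)&(W[...,1]<170)&(W[...,1]>-75)
A=W[bm]; q=np.linalg.lstsq(np.c_[A[:,:2]-[545,50],np.ones(len(A))],A[:,2],rcond=None)[0]; print("plane",q,len(A))
fm=(W[...,2]>-8)&(W[...,2]<8)&(W[...,0]>350)&(W[...,0]<700)&(W[...,1]<350)&(W[...,1]>-300); A=W[fm]; print("worktop plane",np.linalg.lstsq(np.c_[A[:,:2]-[545,50],np.ones(len(A))],A[:,2],rcond=None)[0])
E
python3 fr.py
```

```text
top x(y) (array([6.77490248e-02, 6.54388458e+02]), np.float64(0.22384292252882676), np.int64(16)) bot (array([6.85583447e-02, 4.54271404e+02]), np.float64(0.24424204888904305), np.int64(19))
right y(x) (array([ -0.06883547, -55.26184063]), np.float64(0.13553128731713696), np.int64(20))
((318.0, 213.0), (38.0, 14.0), 90.0)
[array([ 599.1, -105. ,   49. ]), array([ 599.1, -143.5,   49. ]), array([ 495.5, -141.7,   49. ]), array([ 495.5, -103.6,   49. ])] [ 547.02805378 -123.46717908   49.        ]
((189.810302734375, 202.48326110839844), (9.082361221313477, 49.68930435180664), 5.042450904846191) [569.21136654 208.01467934 150.43825372]
[array([509.9, 223.3, 150. ]), array([630.9, 214.9, 150. ]), array([629. , 192.7, 150. ]), array([507.9, 201.4, 150. ])]
plane [3.62264054e-04 7.28852713e-03 7.35623663e+01] 4446
worktop plane [ 6.63827043e-05  3.26061493e-04 -4.23501290e-01]
```

```bash
cat >> h.py <<'E'
OX,OY,YAW=557.9,52.3,-3.91
def U2W(p): 
    a=np.radians(YAW); return np.array([OX+np.cos(a)*p[0]-np.sin(a)*p[1],OY+np.sin(a)*p[0]+np.cos(a)*p[1],p[2]])
def W2U(p):
    a=np.radians(-YAW); d=np.array(p,float)-[OX,OY,0]; return np.array([np.cos(a)*d[0]-np.sin(a)*d[1],np.sin(a)*d[0]+np.cos(a)*d[1],d[2]])
E
python3 - <<'E'
from h import *
for n,(r0,r1,c0,c1,s) in {"top":(155,260,170,345,4.5),"scene":(150,285,180,365,4.3)}.items():
    c=cam(n); im=cv2.resize(c["img"][r0:r1,c0:c1][:,:,::-1],None,fx=s,fy=s,interpolation=cv2.INTER_CUBIC)
    def L(P,col):
        q=[((proj(c,U2W(p))-[c0,r0]+.5)*s).astype(int) for p in P]; cv2.polylines(im,[np.array(q)],True,col,1)
    L([(-102,-135,85),(102,-135,85),(102,135,85),(-102,135,85)],(255,255,0))
    L([(-55,-195,49),(55,-195,49),(55,-183,49),(-55,-183,49)],(0,0,255))
    L([(-84,153.7,80),(84,153.7,80),(84,160.3,80),(-84,160.3,80)],(0,255,0))
    L([(-62,146,152),(62,146,152),(62,168,152),(-62,168,152)],(255,0,255))
    L([(-62,146,118),(62,146,118),(62,168,118),(-62,168,118)],(255,0,255))
    cv2.imwrite(f"pics/ov_{n}.png",im)
    if n=="top":
        W=cloud(c); print("cab",W[60:140:16,257].round(0)); 
        hsv=cv2.cvtColor(c["img"],cv2.COLOR_RGB2HSV)
        for nm,(u,v) in dict(lemon=(237,196),carrot=(278,201),aub=(254,213),cour=(237,226)).items(): print(nm,W2U(ray(c,u,v,95)).round(0))
s=robot.observe(); print(s["time_s"],W2U(s["position"]),s["tool_rot"])
E
```

```text
cab [[620.  51. 798.]
 [619.  51. 774.]
 [620.  50. 741.]
 [620.  50. 703.]
 [620.  49. 652.]]
lemon [29. 45. 95.]
carrot [ 23. -62.  95.]
aub [-12.  -2.  95.]
cour [-49.  40.  95.]
0.65 [-285.06744697 -627.00980491  231.26356831] [-1.79993057e+02 -4.73852114e-04  2.26206380e+01]
```

View pics/ov_top.png

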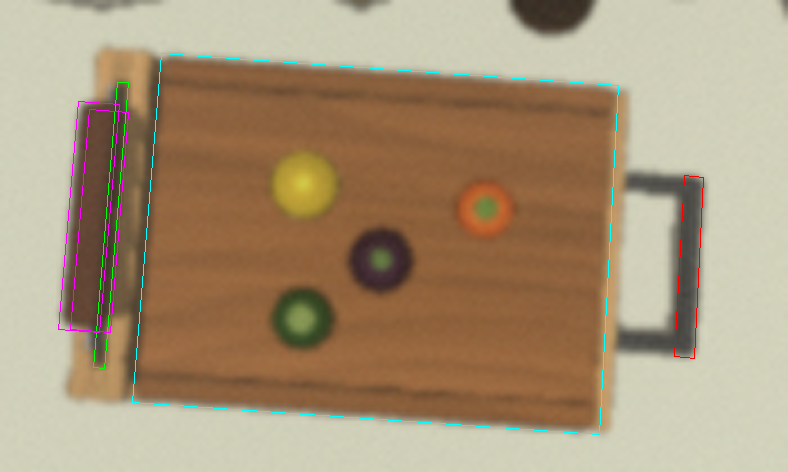

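View pics/ov_scene.png

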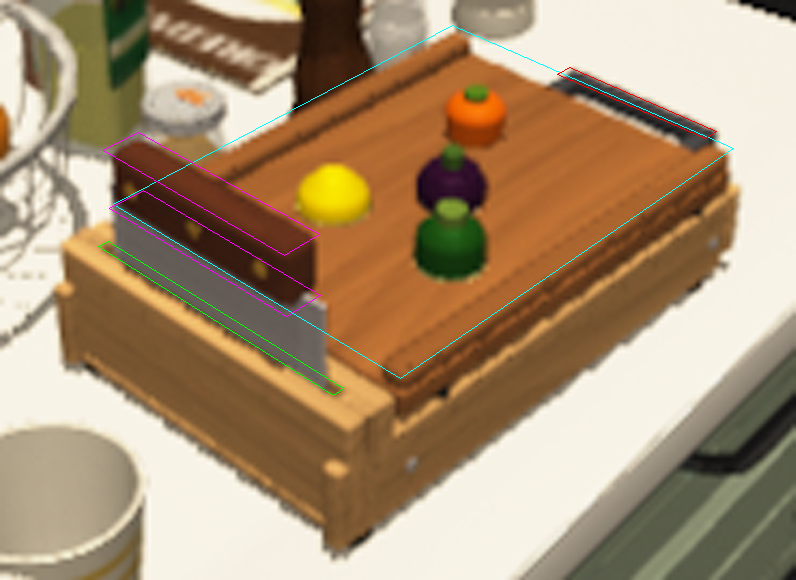

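The overlays agree to within 3 mm or so in both views: board outline, handle bar at top-crop (690,265), slot at (110,225). Moving now.

>>> {"op": "move_arm", "data": {"rows": [[[20,-40,0,0.12],[20,-40,0,0.12],[20,-40,0,0.12],[25,-45,0,0.12],[25,-45,0,0],[25,-45,0,0],[25,-45,0,0],[25,-45,0,0]]], "gripper": 0.1, "newtons": 60}}

```text
time_s: 1.45
position: [393.6, -216.5, 230.7]
tool_rot: [179.6, -0.2, -6.7]
contact_force: [0.3, -0.6, 0.5]
gripper_width: 0.448
```

```bash
cat > st.py <<'E'
from h import *
s=robot.observe(); p=s["position"]; print("t",round(s["time_s"],2),"U",W2U(p).round(1),"rot",s["tool_rot"].round(2),"F",s["contact_force"].round(2),"w",round(s["gripper_width"],3),"T",s["ft_torque"].round(2))
E
python3 st.py
```

```text
t 1.45 U [-145.6 -279.4  230.7] rot [179.6   -0.22  -6.71] F [ 0.26 -0.61  0.55] w 0.448 T [-0.01 -0.04  0.03]
```

>>> {"op": "move_arm", "data": {"rows": [[[35,-22,15,-0.05],[37,-23,25,0],[37,-23,30,0],[30,-19,30,0],[5,-2,10,0],[0,0,0,0]]]}}

```text
time_s: 2.05
position: [550.9, -133.2, 123.0]
tool_rot: [179.4, -0.7, -3.3]
contact_force: [-0.4, -0.2, 0.8]
gripper_width: 0.451
```

```bash
python3 st.py
```

```text
t 2.05 U [   5.7 -185.6  123. ] rot [179.4   -0.71  -3.25] F [-0.36 -0.25  0.78] w 0.451 T [ 0.    0.04 -0.  ]
```

>>> {"op": "move_arm", "data": {"rows": [[[-5,3,20,0.01],[0,0,30,0],[0,0,20,0],[0,0,0,0]]]}}

```text
time_s: 2.45
position: [545.5, -140.3, 55.6]
tool_rot: [179.3, -0.9, -3.9]
contact_force: [-0.1, 0.9, -0.7]
gripper_width: 0.453
```

```bash
python3 st.py
python3 - <<'E'
from h import *
c=cam("scene"); crop=c["img"][120:260,250:436][:,:,::-1]; cv2.imwrite("pics/s1.png",cv2.resize(crop,None,fx=4.2,fy=4.2,interpolation=cv2.INTER_CUBIC))
E
```

```text
t 2.45 U [   0.8 -193.    55.6] rot [179.27  -0.92  -3.93] F [-0.09  0.95 -0.69] w 0.453 T [ 0.1  -0.02 -0.01]
```

View pics/s1.png

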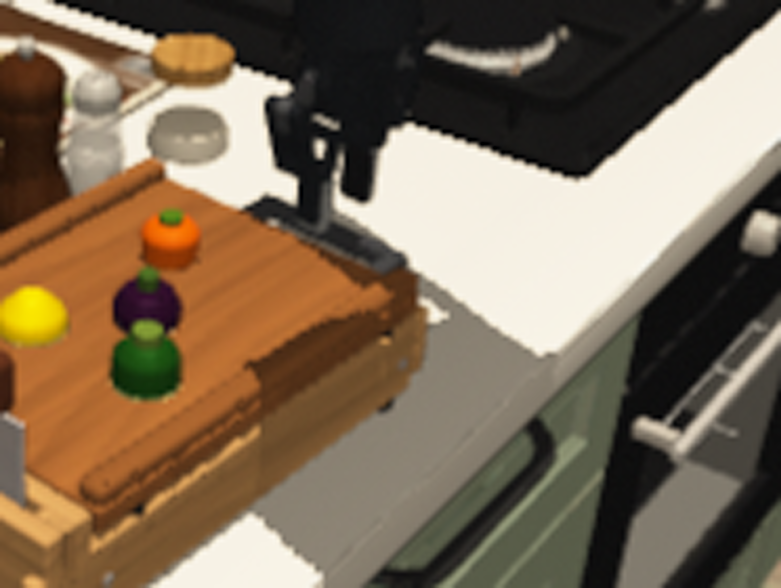

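The fingers straddle the bar at about (315,210) in the crop. I'll lower and close.

>>> {"op": "move_arm", "data": {"rows": [[[0,-3,12,0],[0,0,12,0],[0,0,8,0],[0,0,0,0]]]}}

```text
time_s: 2.9
position: [549.0, -140.1, 26.9]
tool_rot: [179.1, -1.4, -4.0]
contact_force: [-0.5, 0.5, -0.3]
gripper_width: 0.447
```

>>> {"op": "move_arm", "data": {"rows": [[[0,0,0,0],[0,0,0,0],[0,0,0,0],[0,0,0,0],[0,0,0,0]]], "gripper": 1.0, "newtons": 40}}

```text
time_s: 3.4
position: [549.1, -140.0, 27.1]
tool_rot: [179.1, -1.4, -4.0]
contact_force: [0.5, -0.7, -1.8]
gripper_width: 0.133
```

```bash
python3 st.py
```

```text
t 3.4 U [   4.4 -192.4   27.1] rot [179.11  -1.37  -3.98] F [ 0.53 -0.66 -1.85] w 0.133 T [ 0.11 -0.06  0.05]
```

>>> {"op": "move_arm", "data": {"rows": [[[0,15,0,0],[0,25,0,0],[0,25,0,0],[0,25,0,0],[0,25,0,0],[0,10,0,0],[0,5,0,0],[0,4,0,0]]]}}

```text
time_s: 4.2
position: [540.0, -274.6, 27.1]
tool_rot: [179.5, -1.4, -4.0]
contact_force: [1.9, 1.8, -2.4]
gripper_width: 0.134
```

```bash
python3 st.py
```

```text
t 4.2 U [   4.4 -327.3   27.1] rot [179.5   -1.4   -4.04] F [ 1.9   1.82 -2.36] w 0.134 T [ 0.25 -0.2   0.07]
```

>>> {"op": "move_arm", "data": {"rows": [[[0,3,0,0],[0,3,0,0],[0,3,0,0],[0,0,0,0]]]}}

```text
time_s: 4.6
position: [539.8, -277.7, 27.1]
tool_rot: [179.9, -1.3, -4.0]
contact_force: [0.4, -1.3, -2.3]
gripper_width: 0.13
```

```bash
python3 st.py
```

```text
t 4.6 U [   4.4 -330.5   27.1] rot [179.89  -1.35  -4.  ] F [ 0.4  -1.27 -2.28] w 0.13 T [-0.43  0.02  0.04]
```

The tray reached its stop: TCP travel 138 mm, and the bar barely moved on the last three rows. Release, lift, then go to the scraper.

>>> {"op": "move_arm", "data": {"rows": [[[0,0,0,0],[0,0,0,0],[0,0,-10,0],[0,0,-40,0],[0,0,-40,0],[0,0,-40,0],[0,0,-30,0]]], "gripper": 0.1}}

```text
time_s: 5.3
position: [533.0, -275.4, 191.2]
tool_rot: [-180.0, -0.9, -3.9]
contact_force: [1.2, 0.1, 0.1]
gripper_width: 0.449
```

>>> {"op": "move_arm", "data": {"rows": [[[0,-30,-5,0],[0,-45,0,0],[0,-45,0,0],[0,-45,0,0],[0,-45,0,0],[0,-45,0,0],[0,-45,0,0],[0,-45,0,0],[0,-45,0,0],[0,-35,0,0],[0,0,0,0]]], "gripper": -0.3}}

```text
time_s: 6.4
position: [570.6, 157.2, 213.0]
tool_rot: [179.4, -2.6, -4.3]
contact_force: [-0.7, -0.8, 0.4]
gripper_width: 0.647
```

```bash
python3 st.py
python3 - <<'E'
from h import *
c=cam("scene"); save(c,"s2.png")
E
```

```text
t 6.4 U [  5.5 105.5 213. ] rot [179.4   -2.63  -4.33] F [-0.67 -0.82  0.41] w 0.647 T [ 0.04 -0.02  0.07]
```

View pics/s2.png

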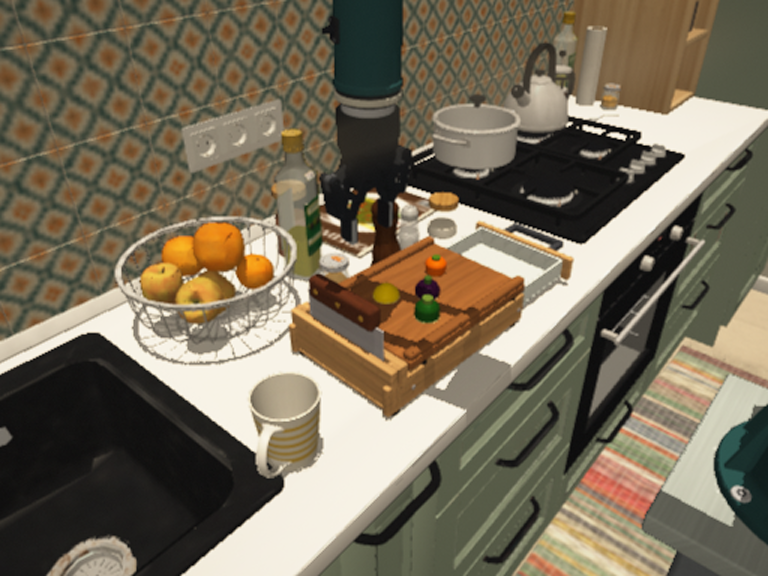

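>>> {"op": "move_arm", "data": {"rows": [[[-1,-15,0,0],[-1,-15,5,-0.005],[-1,-12,10,0],[-1,-6,10,0],[0,-2,0,0],[0,0,0,0]]]}}

```text
time_s: 7.05
position: [571.0, 205.0, 185.4]
tool_rot: [179.2, -2.6, -4.2]
contact_force: [0.2, -0.2, -0.3]
gripper_width: 0.648
```

```bash
python3 st.py
```

```text
t 7.05 U [  2.7 153.2 185.4] rot [179.2   -2.6   -4.23] F [ 0.2  -0.15 -0.27] w 0.648 T [ 0.05  0.03 -0.01]
```

>>> {"op": "move_arm", "data": {"rows": [[[-3,-1,15,0],[-1,0,20,0],[-1,0,20,0],[0,0,10,0],[0,0,3,0]]]}}

```text
time_s: 7.55
position: [570.9, 203.3, 116.3]
tool_rot: [179.2, -2.8, -4.3]
contact_force: [-0.3, 0.0, -0.8]
gripper_width: 0.651
```

```bash
python3 st.py
python3 - <<'E'
from h import *
c=cam("scene"); crop=c["img"][120:285,180:365][:,:,::-1]; cv2.imwrite("pics/s3.png",cv2.resize(crop,None,fx=3.6,fy=3.6,interpolation=cv2.INTER_CUBIC))
E
```

```text
t 7.55 U [  2.7 151.5 116.3] rot [179.18  -2.75  -4.33] F [-0.28  0.04 -0.77] w 0.651 T [ 0.02  0.05 -0.02]
```

View pics/s3.png

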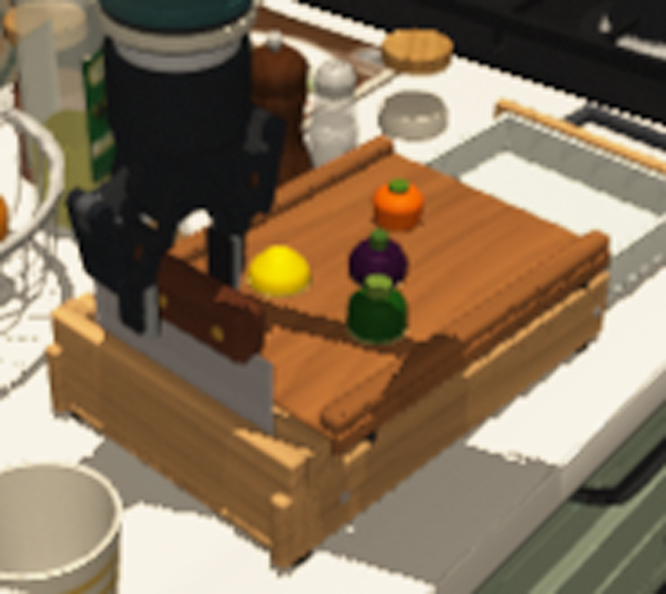

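Run:
```python
from h import *
c=cam("scene")
for p in [(0,156,135),(2.7,151.5+28,116),(2.7,151.5-28,116),(62,168,152),(-62,168,152),(-75,157,80)]: print(p,((proj(c,U2W(p))-[180,120])*3.6).round(0))
```

```text
(0, 156, 135) [175. 290.]
(2.7, 179.5, 116) [142. 334.]
(2.7, 123.5, 116) [215. 292.]
(62, 168, 152) [ 85. 232.]
(-62, 168, 152) [237. 320.]
(-75, 157, 80) [270. 427.]
```

>>> {"op": "move_arm", "data": {"rows": [[[-2,-4,0,0.005],[0,0,0,0]]]}}

```text
time_s: 7.85
position: [570.6, 208.0, 118.5]
tool_rot: [179.3, -2.9, -4.7]
contact_force: [0.1, -0.1, -0.3]
gripper_width: 0.648
```

>>> {"op": "move_arm", "data": {"rows": [[[0,0,0,0],[0,0,0,0],[0,0,0,0],[0,0,0,0],[0,0,0,0]]], "gripper": 1.0, "newtons": 60}}

```text
time_s: 8.35
position: [571.4, 208.7, 120.2]
tool_rot: [179.3, -3.1, -4.6]
contact_force: [-0.8, -0.9, -1.6]
gripper_width: 0.251
```

```bash
python3 st.py
```

```text
t 8.35 U [  2.8 157.  120.2] rot [179.32  -3.09  -4.64] F [-0.82 -0.89 -1.63] w 0.251 T [ 0.09 -0.02 -0.02]
```

>>> {"op": "move_arm", "data": {"rows": [[[0.4,0.1,-8,0],[0.5,0.1,-10,0],[0.5,0.1,-10,0],[0.5,0.1,-10,0],[0.5,0.1,-10,0],[0.5,0.1,-10,0],[0.5,0.1,-10,0],[0,0,0,0]]]}}

```text
time_s: 9.15
position: [571.3, 208.7, 195.3]
tool_rot: [179.3, -3.1, -4.6]
contact_force: [0.3, 1.0, -2.2]
gripper_width: 0.248
```

```bash
python3 st.py;  python3 - <<'E'
from h import *
c=cam("scene"); crop=c["img"][100:285,180:385][:,:,::-1]; cv2.imwrite("pics/s4.png",cv2.resize(crop,None,fx=3.2,fy=3.2,interpolation=cv2.INTER_CUBIC))
E
```

```text
t 9.15 U [  2.7 157.  195.3] rot [179.33  -3.14  -4.65] F [ 0.3   1.04 -2.17] w 0.248 T [ 0.03 -0.03 -0.02]
```

View pics/s4.png

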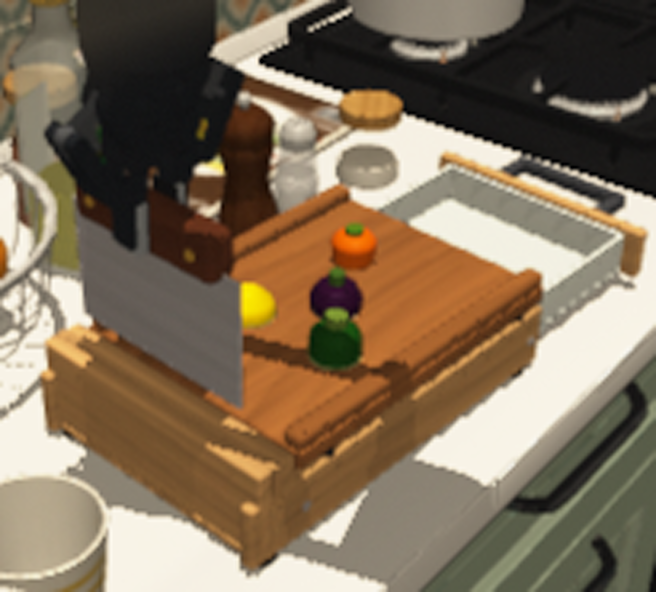

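>>> {"op": "move_arm", "data": {"rows": [[[0,8,0,0],[0,12,2,0],[0,12,4,0],[0,8,6,0],[0,2,8,0],[0,0,4,0],[0,0,0,0]]]}}

```text
time_s: 9.9
position: [566.0, 160.6, 166.0]
tool_rot: [179.2, -2.7, -4.7]
contact_force: [-0.3, 0.1, -1.2]
gripper_width: 0.249
```

```bash
python3 st.py
```

```text
t 9.9 U [  0.7 108.6 166. ] rot [179.19  -2.75  -4.74] F [-0.35  0.05 -1.25] w 0.249 T [ 0.03  0.09 -0.05]
```

>>> {"op": "move_arm", "data": {"rows": [[[0,-2,1,0],[0,-2,1,0],[0,0,0.5,0]]]}}

```text
time_s: 10.2
position: [566.6, 165.6, 163.3]
tool_rot: [179.2, -2.7, -4.7]
contact_force: [-3.8, -1.0, 2.9]
gripper_width: 0.251
```

```bash
python3 st.py
```

```text
t 10.2 U [  0.9 113.6 163.3] rot [179.19  -2.74  -4.7 ] F [-3.79 -1.    2.92] w 0.251 T [-0.28  0.3  -0.08]
```

>>> {"op": "move_arm", "data": {"rows": [[[0,0,0.5,0],[0,0,0.5,0]]]}}

```text
time_s: 10.4
position: [566.9, 165.9, 163.2]
tool_rot: [179.2, -2.8, -4.6]
contact_force: [-1.9, -1.9, 2.1]
gripper_width: 0.247
```

```bash
python3 st.py
```

```text
t 10.4 U [  1.2 114.  163.2] rot [179.18  -2.8   -4.65] F [-1.9  -1.9   2.12] w 0.247 T [-0.32  0.22 -0.1 ]
```

>>> {"op": "move_arm", "data": {"rows": [[[0,0,1.2,0],[0,0,1.2,0]]]}}

```text
time_s: 10.6
position: [566.7, 166.0, 163.0]
tool_rot: [179.2, -2.8, -4.6]
contact_force: [-5.5, -1.6, 11.0]
gripper_width: 0.25
```

```bash
python3 st.py
```

```text
t 10.6 U [  1.1 114.1 163. ] rot [179.17  -2.84  -4.62] F [-5.55 -1.55 11.02] w 0.25 T [-0.44  0.59 -0.1 ]
```

>>> {"op": "move_arm", "data": {"rows": [[[0,2,1,0],[0,4,1,0],[0,4,1,0],[0,4,1,0]]]}}

```text
time_s: 11.0
position: [569.1, 155.8, 162.9]
tool_rot: [179.7, -3.3, -4.7]
contact_force: [-1.5, 4.8, 6.9]
gripper_width: 0.249
```

```bash
python3 st.py
```

```text
t 11.0 U [  4.1 104.  162.9] rot [179.68  -3.32  -4.66] F [-1.53  4.76  6.92] w 0.249 T [1.22 0.38 0.04]
```

>>> {"op": "move_arm", "data": {"rows": [[[-0.4,4,1,0],[-0.4,4,1,0],[-0.4,4,1,0],[-0.4,4,1,0],[-0.4,4,1,0],[-0.4,4,1,0]]]}}

```text
time_s: 11.6
position: [571.4, 136.7, 162.8]
tool_rot: [-179.5, -4.1, -5.0]
contact_force: [-1.4, 2.8, 8.6]
gripper_width: 0.249
```

```bash
python3 st.py
```

```text
t 11.6 U [  7.7  85.1 162.8] rot [-179.47   -4.05   -4.96] F [-1.38  2.82  8.63] w 0.249 T [ 1.02  0.66 -0.09]
```

>>> {"op": "move_arm", "data": {"rows": [[[-1,6,0.9,0],[-1,7,0.9,-0.005],[-1,7,0.9,-0.005],[-1,7,0.8,0]]]}}

```text
time_s: 12.0
position: [570.3, 113.1, 162.9]
tool_rot: [-178.9, -4.6, -4.6]
contact_force: [-0.6, 4.1, 7.1]
gripper_width: 0.25
```

```bash
python3 st.py;  python3 - <<'E'
from h import *
c=cam("scene"); crop=c["img"][100:285,180:385][:,:,::-1]; cv2.imwrite("pics/s5.png",cv2.resize(crop,None,fx=3.2,fy=3.2,interpolation=cv2.INTER_CUBIC))
E
```

```text
t 12.0 U [  8.2  61.5 162.9] rot [-178.92   -4.62   -4.63] F [-0.64  4.06  7.13] w 0.25 T [ 1.05  0.5  -0.14]
```

View pics/s5.png

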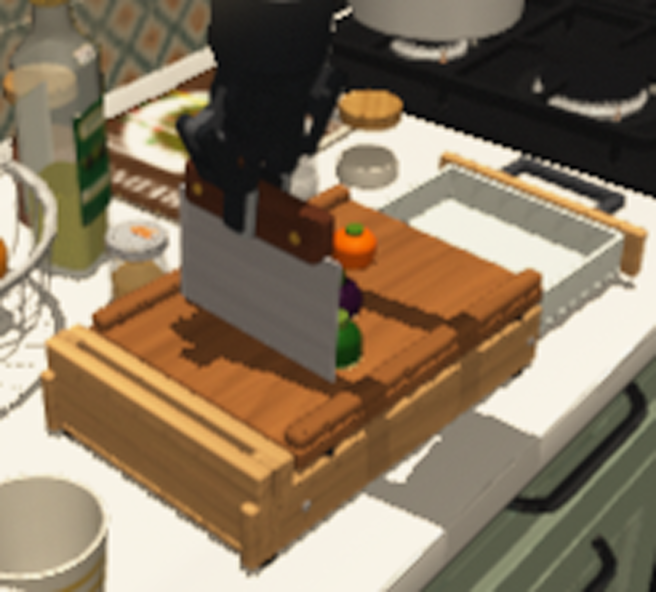

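>>> {"op": "move_arm", "data": {"rows": [[[-1.5,9,0.8,0],[-1.5,10,0.8,-0.004],[-1.5,10,0.75,-0.004],[-1.5,10,0.7,0]]]}}

```text
time_s: 12.45
position: [567.0, 76.7, 163.0]
tool_rot: [-178.4, -5.3, -4.5]
contact_force: [0.0, 4.8, 8.6]
gripper_width: 0.252
```

```bash
python3 st.py
```

```text
t 12.45 U [  7.4  24.9 163. ] rot [-178.39   -5.28   -4.48] F [0.03 4.76 8.62] w 0.252 T [ 1.24  0.56 -0.17]
```

>>> {"op": "move_arm", "data": {"rows": [[[-1.5,10,0.6,0],[-1.5,10,0.6,0],[-1.5,10,0.6,0],[-1.5,10,0.6,0]]]}}

```text
time_s: 12.85
position: [563.3, 39.5, 163.3]
tool_rot: [-177.8, -5.9, -4.9]
contact_force: [0.5, 4.3, 8.7]
gripper_width: 0.25
```

```bash
python3 st.py
```

```text
t 12.85 U [  6.2 -12.4 163.3] rot [-177.76   -5.89   -4.9 ] F [0.48 4.32 8.7 ] w 0.25 T [ 1.42  0.56 -0.21]
```

>>> {"op": "move_arm", "data": {"rows": [[[-1.8,10,0.55,-0.003],[-1.8,10,0.55,-0.003],[-1.8,10,0.5,-0.003],[-1.8,10,0.5,-0.003]]]}}

```text
time_s: 13.25
position: [558.7, 2.5, 163.8]
tool_rot: [-177.2, -6.6, -4.7]
contact_force: [1.2, 6.0, 8.7]
gripper_width: 0.247
```

```bash
python3 st.py
python3 - <<'E'
from h import *
c=cam("scene"); crop=c["img"][100:285,180:385][:,:,::-1]; cv2.imwrite("pics/s6.png",cv2.resize(crop,None,fx=3.2,fy=3.2,interpolation=cv2.INTER_CUBIC))
E
```

```text
t 13.25 U [  4.2 -49.6 163.8] rot [-177.18   -6.58   -4.67] F [1.2  6.05 8.69] w 0.247 T [ 1.55  0.53 -0.17]
```

View pics/s6.png

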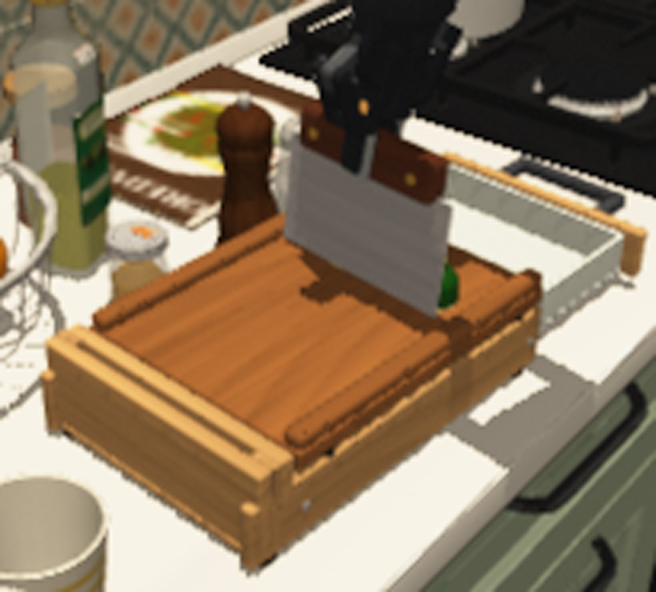

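>>> {"op": "move_arm", "data": {"rows": [[[-1.8,10,0.45,-0.002],[-1.8,10,0.45,-0.002],[-1.8,10,0.4,-0.002],[-1.8,10,0.4,-0.002]]]}}

```text
time_s: 13.7
position: [553.8, -36.2, 163.9]
tool_rot: [-176.8, -7.2, -4.6]
contact_force: [1.2, 5.0, 9.6]
gripper_width: 0.248
```

```bash
python3 st.py
```

```text
t 13.7 U [  2.  -88.6 163.9] rot [-176.76   -7.25   -4.6 ] F [1.18 4.97 9.59] w 0.248 T [ 1.61  0.51 -0.2 ]
```

>>> {"op": "move_arm", "data": {"rows": [[[-1.5,10,0.4,0],[-1.5,9,0.45,0],[-1.5,8,0.5,0]]]}}

```text
time_s: 14.0
position: [550.9, -61.6, 163.8]
tool_rot: [-176.3, -7.7, -5.0]
contact_force: [0.6, 5.5, 10.2]
gripper_width: 0.246
```

```bash
python3 st.py
python3 - <<'E'
from h import *
c=cam("scene"); crop=c["img"][100:285,230:435][:,:,::-1]; cv2.imwrite("pics/s7.png",cv2.resize(crop,None,fx=3.2,fy=3.2,interpolation=cv2.INTER_CUBIC))
c=cam("top"); crop=c["img"][155:260,170:370][:,:,::-1]; cv2.imwrite("pics/t7.png",cv2.resize(crop,None,fx=3.9,fy=3.9,interpolation=cv2.INTER_CUBIC))
E
```

```text
t 14.0 U [   0.8 -114.1  163.8] rot [-176.34   -7.67   -4.96] F [ 0.63  5.47 10.19] w 0.246 T [ 1.61  0.49 -0.29]
```

View pics/s7.png

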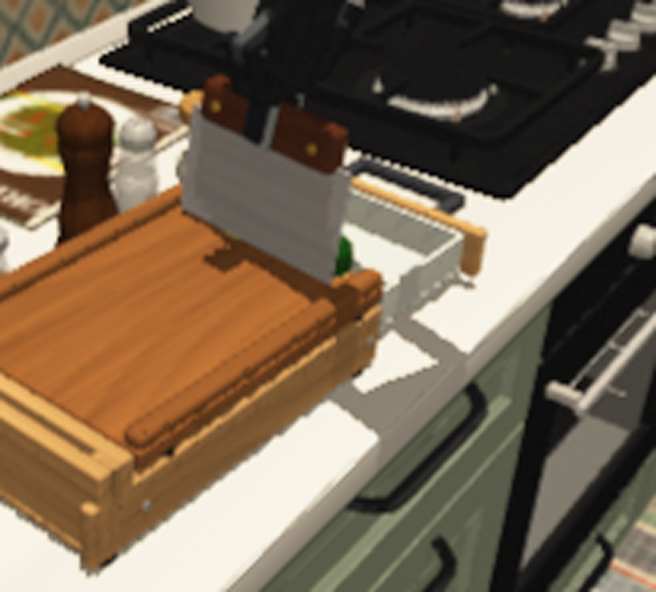

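View pics/t7.png

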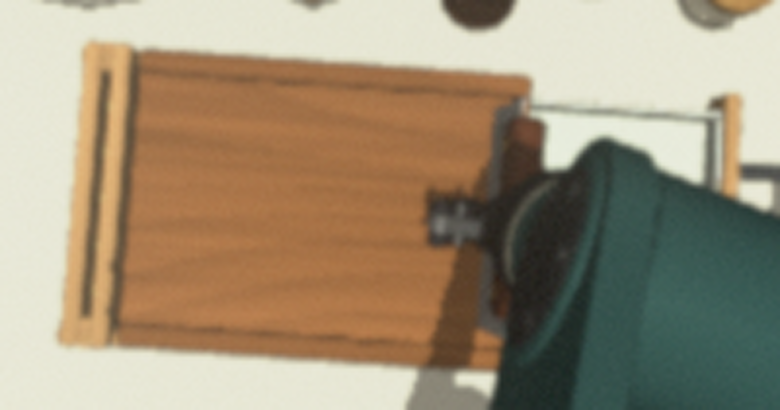

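>>> {"op": "move_arm", "data": {"rows": [[[-1.2,7,0.55,0.003],[-1.2,6,0.6,0.003],[-1,4,0.6,0],[-0.5,2,0.7,0]]]}}

```text
time_s: 14.5
position: [549.5, -80.1, 163.1]
tool_rot: [-176.0, -8.1, -5.7]
contact_force: [-0.5, 3.3, 7.7]
gripper_width: 0.246
```

```bash
python3 st.py
python3 - <<'E'
from h import *
c=cam("scene"); crop=c["img"][100:285,230:435][:,:,::-1]; cv2.imwrite("pics/s8.png",cv2.resize(crop,None,fx=3.2,fy=3.2,interpolation=cv2.INTER_CUBIC))
c=cam("top"); crop=c["img"][155:260,170:370][:,:,::-1]; cv2.imwrite("pics/t8.png",cv2.resize(crop,None,fx=3.9,fy=3.9,interpolation=cv2.INTER_CUBIC))
E
```

```text
t 14.5 U [   0.7 -132.7  163.1] rot [-175.99   -8.1    -5.7 ] F [-0.53  3.25  7.71] w 0.246 T [ 1.17  0.52 -0.16]
```

View pics/s8.png

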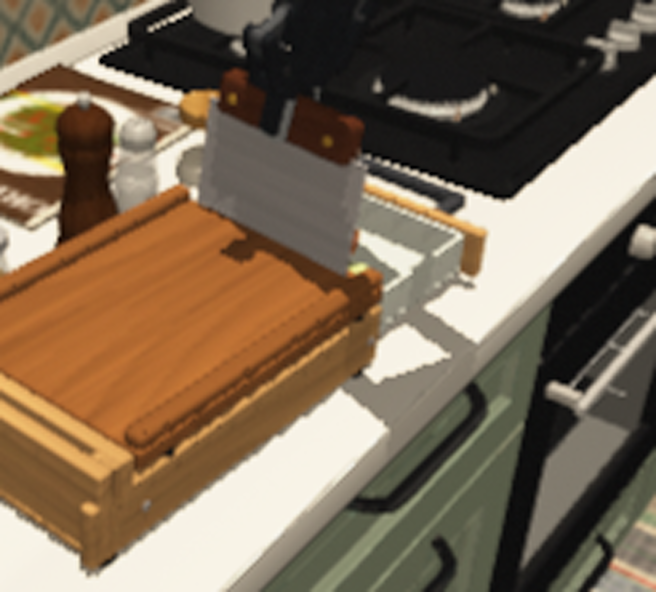

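View pics/t8.png

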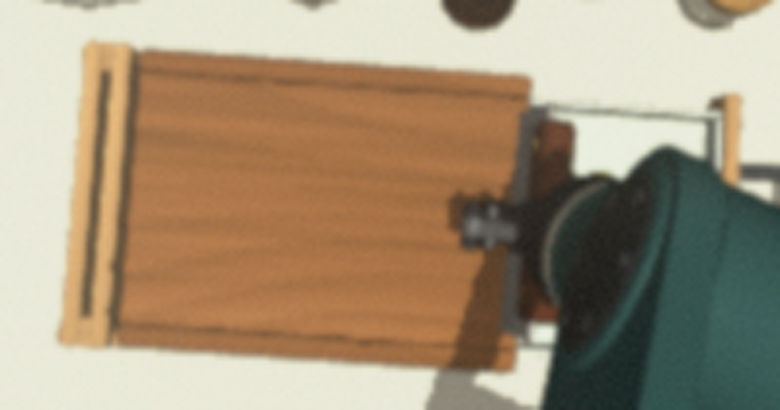

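>>> {"op": "move_arm", "data": {"rows": [[[0.5,0,-5,0],[1.5,-1,-10,0],[2,-1,-15,0],[2,-1,-15,0],[2,-1,-10,0],[0,0,0,0]]]}}

```text
time_s: 15.2
position: [548.1, -81.6, 220.7]
tool_rot: [-176.1, -7.9, -5.7]
contact_force: [0.2, 0.6, -2.1]
gripper_width: 0.246
```

```bash
python3 st.py
python3 - <<'E'
from h import *
c=cam("scene"); crop=c["img"][100:285,230:435][:,:,::-1]; cv2.imwrite("pics/s9.png",cv2.resize(crop,None,fx=3.2,fy=3.2,interpolation=cv2.INTER_CUBIC))
E
```

```text
t 15.2 U [  -0.7 -134.2  220.7] rot [-176.12   -7.91   -5.69] F [ 0.24  0.61 -2.11] w 0.246 T [-0.04  0.09  0.01]
```

View pics/s9.png

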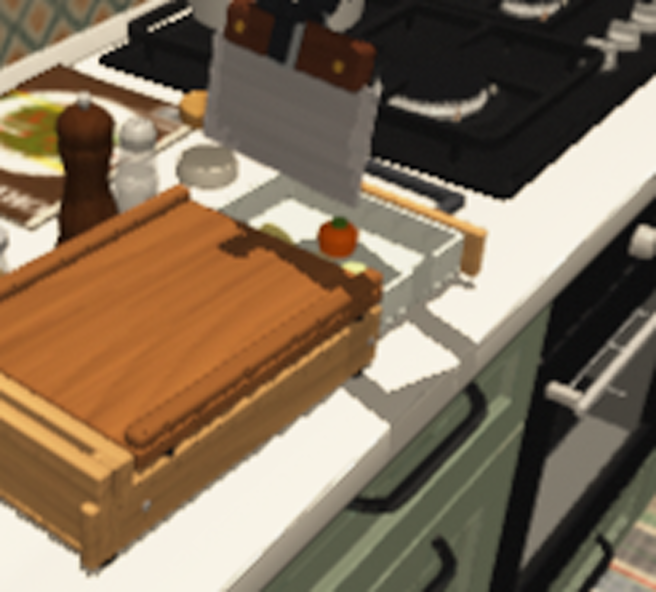

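The board is clear. The tray holds the carrot at (338,238), the lemon at (275,235) and the courgette at (352,268); the aubergine is hidden behind the board end. Before docking I'll measure the scraper's attitude.

```bash
cat > bl.py <<'E'
from h import *
import sys
from scipy.spatial import ConvexHull
s=robot.observe(); tu=W2U(s["position"])
cs=[cam("scene") for _ in range(3)]; c=cs[0]; W=np.nanmean([cloud(k) for k in cs],0); im=c["img"].astype(int)
U=np.apply_along_axis(W2U,2,W)
sat=im.max(2)-im.min(2); 
z0=tu[2]-88
m=(abs(U[...,1]-tu[1])<25)&(U[...,2]>z0-6)&(U[...,2]<z0+80)&(abs(U[...,0]-tu[0])<95)&(sat<22)&(im.sum(2)>150)
m=cv2.morphologyEx(m.astype(np.uint8),cv2.MORPH_OPEN,np.ones((3,3)))
n,l,st,ce=cv2.connectedComponentsWithStats(m); k=1+np.argmax(st[1:,4]); m=l==k
P=U[m]; cen=P.mean(0); n_=np.linalg.svd(P-cen,full_matrices=False)[2][2]; n_*=np.sign(n_[1])
print("pts",len(P),"normal",n_.round(3),"lean roll deg(edge +y = +)",np.degrees(np.arctan2(n_[2],n_[1])).round(2),"yaw",np.degrees(np.arctan2(-n_[0],n_[1])).round(2))
v,u=np.where(m); r=cv2.minAreaRect(np.stack([u,v],1).astype(np.float32)); 
# bottom edge: for columns lowest pixel
us=np.unique(u); bot=[]
for q in us[4:-4]:
    vv=v[u==q].max()+.5; d=c["R"].T@np.array([(q-c["cx"])/c["f"],(vv-c["cy"])/c["f"],1]); o=-c["R"].T@c["t"]
    o_=W2U(o); d_=W2U(o+d)-o_; tt=((cen-o_)@n_)/(d_@n_); bot.append(o_+d_*tt)
bot=np.array(bot); f=np.polyfit(bot[:,0],bot[:,2],1); rr=bot[:,2]-np.polyval(f,bot[:,0]); kk=abs(rr)<2.5; f=np.polyfit(bot[kk,0],bot[kk,2],1)
print("bottom edge slope deg",np.degrees(np.arctan(f[0])).round(2),"x range",P[:,0].min().round(1),P[:,0].max().round(1),"z at mid",np.polyval(f,tu[0]).round(1),"bot y",bot[kk,1].mean().round(1),"bot x",bot[:,0].min().round(1),bot[:,0].max().round(1))
E
python3 bl.py; python3 st.py
python3 - <<'E'
from h import *
# predicted edge mid by rigid grasp
R0=Ro.from_euler('xyz',[179.32,-3.09,-4.64],degrees=True).as_matrix(); p0=np.array([571.4,208.7,120.2])
e0=U2W([0,157,32]); o=R0.T@(e0-p0); s=robot.observe()
R1=Ro.from_euler('xyz',s["tool_rot"],degrees=True).as_matrix(); print("edge U",W2U(s["position"]+R1@o).round(1), "x-axis tilt", np.degrees(np.arcsin((R1@R0.T@np.array([1,0,0]))[2])).round(2),"offset tool",o.round(1))
E
```

```text
pts 1603 normal [0.027 0.997 0.073] lean roll deg(edge +y = +) 4.17 yaw -1.52
bottom edge slope deg 2.65 x range -81.2 70.4 z at mid 133.7 bot y -127.3 bot x -79.2 54.9
t 15.4 U [  -2.4 -133.7  218.2] rot [-176.05   -7.65   -5.7 ] F [-0.07  0.35 -2.01] w 0.248 T [-0.04  0.13 -0.03]
edge U [   2.  -126.7  130.4] x-axis tilt 4.93 offset tool [-7.6 -1.1 87.9]
```

>>> {"op": "move_arm", "data": {"rows": [[[0,-20,0,-0.01],[0,-40,0,-0.01],[0,-40,0,-0.006],[0,-40,0,0],[0,-40,0,0],[0,-35,0,0],[0,-20,0,0],[0,0,0,0]]]}}

```text
time_s: 16.2
position: [560.4, 160.4, 226.4]
tool_rot: [-176.3, -7.1, -4.4]
contact_force: [-0.0, 0.5, -2.5]
gripper_width: 0.254
```

```bash
python3 bl.py; python3 st.py
python3 - <<'E'
from h import *
c=cam("scene"); crop=c["img"][60:285,150:400][:,:,::-1]; cv2.imwrite("pics/s10.png",cv2.resize(crop,None,fx=2.6,fy=2.6,interpolation=cv2.INTER_CUBIC))
c=cam("top"); crop=c["img"][155:260,170:370][:,:,::-1]; cv2.imwrite("pics/t10.png",cv2.resize(crop,None,fx=3.9,fy=3.9,interpolation=cv2.INTER_CUBIC))
E
```

```text
pts 1747 normal [0.005 0.998 0.069] lean roll deg(edge +y = +) 3.96 yaw -0.26
bottom edge slope deg 1.78 x range -80.8 65.9 z at mid 140.5 bot y 113.3 bot x -77.0 51.7
t 16.35 U [ -4.8 104.9 226.3] rot [-176.39   -7.1    -4.49] F [-0.29  0.55 -1.56] w 0.248 T [-0.08  0.1   0.02]
```

View pics/s10.png

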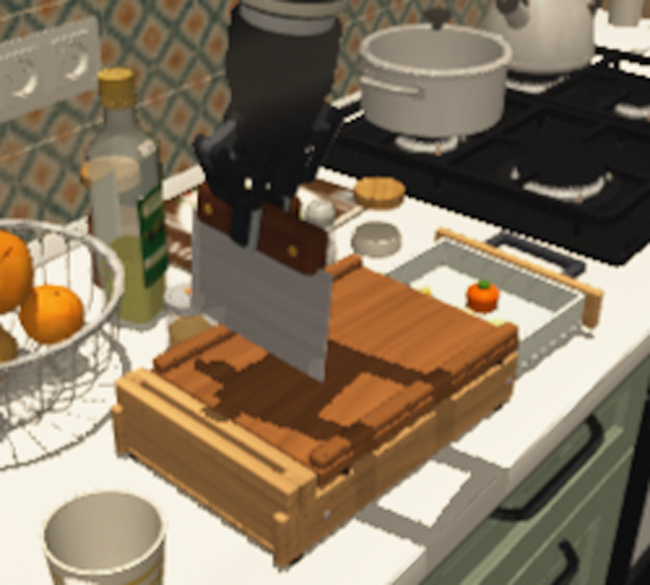

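View pics/t10.png

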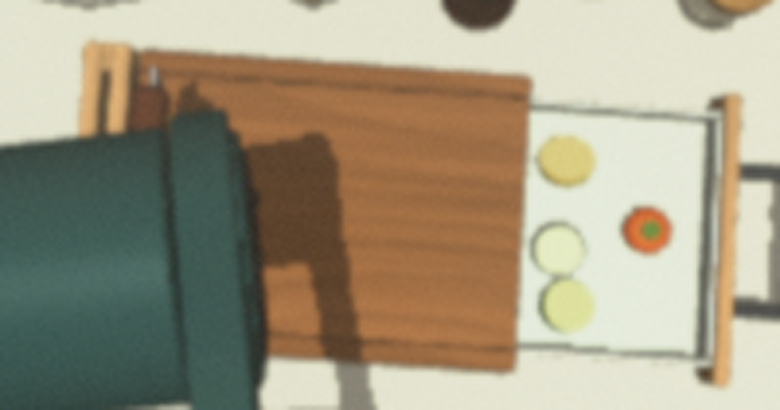

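Run:
```python
from h import *
t=cam("top"); 
for a in [(105,70),(88,318)]: print("top slot",W2U(ray(t,170+a[0]/3.9-.37,155+a[1]/3.9-.37,80)).round(1))
cs=[cam("scene") for _ in range(4)]; c=cs[0]; im=np.mean([k["img"].astype(float) for k in cs],0)
g=cv2.GaussianBlur(im.sum(2),(0,0),.5)
# along unit-y profiles at several x on z=80
for x in (-80,-70,-60,-50,-40,-30,-20,-10,0,10,20,30,40,50,60,70,80):
    ys=np.arange(140,175,.5); uv=np.array([proj(c,U2W((x,y,80))) for y in ys],np.float32)
    p=cv2.remap(g.astype(np.float32),uv[:,0].reshape(1,-1),uv[:,1].reshape(1,-1),cv2.INTER_LINEAR)[0]
    b=np.median(p); w=np.clip(b-p-40,0,None); w[(ys<148)|(ys>168)]=0
    print(x,"slot y",(w@ys/w.sum()).round(1) if w.sum() else None,"min at",ys[p.argmin()],int(p.min()),int(b))
```

```text
top slot [ 84.7 157.9  80. ]
top slot [-83.5 155.2  80. ]
-80 slot y 157.9 min at 158.0 273 446
-70 slot y 157.6 min at 158.0 285 457
-60 slot y 157.6 min at 157.5 293 456
-50 slot y 157.6 min at 157.5 285 461
-40 slot y 157.5 min at 157.5 283 461
-30 slot y 157.7 min at 158.0 284 470
-20 slot y 157.7 min at 158.0 297 471
-10 slot y 157.7 min at 140.0 262 467
0 slot y 157.2 min at 140.0 184 401
10 slot y 157.6 min at 140.0 190 400
20 slot y 157.5 min at 140.0 294 445
30 slot y 157.7 min at 140.0 301 473
40 slot y 157.9 min at 158.5 308 477
50 slot y 157.7 min at 158.5 308 479
60 slot y 157.7 min at 158.0 306 480
70 slot y 157.8 min at 158.0 301 477
80 slot y 157.3 min at 140.0 302 476
```

>>> {"op": "move_arm", "data": {"rows": [[[1,-14,3,0],[1,-14,3,0],[1,-10,3,0],[1,-5,3,0],[0,0,5,0],[0,0,5,0],[0,0,0,0]]]}}

```text
time_s: 17.4
position: [571.8, 205.0, 206.8]
tool_rot: [-176.3, -7.2, -4.6]
contact_force: [0.5, -0.1, -2.1]
gripper_width: 0.249
```

```bash
python3 bl.py; python3 st.py
```

```text
pts 1656 normal [0.008 0.998 0.069] lean roll deg(edge +y = +) 3.95 yaw -0.44
bottom edge slope deg 2.04 x range -73.9 74.9 z at mid 121.8 bot y 159.6 bot x -65.0 61.9
t 17.55 U [  4.  153.1 207.8] rot [-176.3    -7.26   -4.61] F [-0.55 -0.58 -2.48] w 0.246 T [-0.02  0.17  0.04]
```

>>> {"op": "move_arm", "data": {"rows": [[[-1.2,0.8,8,0],[-1.2,0.8,8,0],[-1.2,0.8,8,0],[-1,0.6,5,0],[0,0,0,0]]]}}

```text
time_s: 18.05
position: [571.2, 202.6, 175.9]
tool_rot: [-176.3, -7.3, -4.7]
contact_force: [0.3, 0.7, -2.5]
gripper_width: 0.247
```

```bash
python3 bl.py; python3 st.py
python3 - <<'E'
from h import *
c=cam("scene"); crop=c["img"][130:285,180:335][:,:,::-1]; cv2.imwrite("pics/s11.png",cv2.resize(crop,None,fx=3.8,fy=3.8,interpolation=cv2.INTER_CUBIC))
E
```

```text
pts 1558 normal [0.009 0.998 0.069] lean roll deg(edge +y = +) 3.97 yaw -0.53
bottom edge slope deg 1.56 x range -75.1 72.4 z at mid 91.4 bot y 157.4 bot x -67.7 58.0
t 18.2 U [  3.9 151.2 177.2] rot [-176.27   -7.39   -4.68] F [ 0.08 -1.14 -2.77] w 0.246 T [-0.02  0.15 -0.  ]
```

View pics/s11.png

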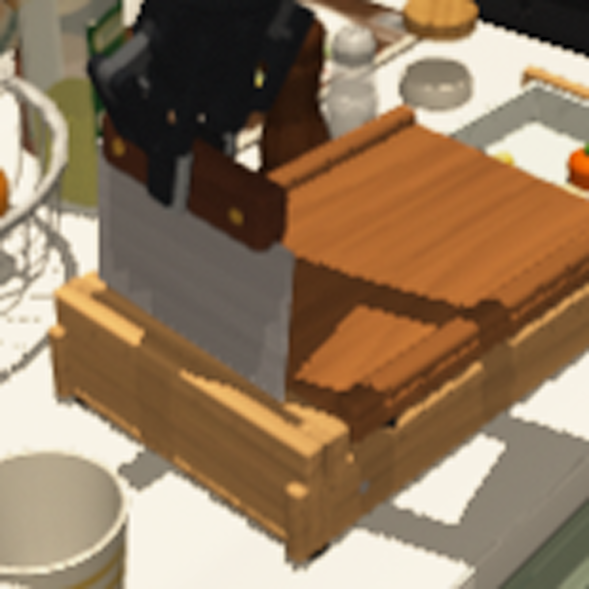

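>>> {"op": "move_arm", "data": {"rows": [[[-0.8,0,4,0],[-0.5,0.25,4,0],[-0.5,0.25,4,0],[-0.3,0.2,3,0],[-0.3,0.2,3,0]]]}}

```text
time_s: 18.75
position: [573.4, 203.4, 159.2]
tool_rot: [-176.2, -7.6, -4.7]
contact_force: [0.8, -0.8, -2.4]
gripper_width: 0.247
```

```bash
python3 st.py
```

```text
t 18.75 U [  5.2 151.8 159.2] rot [-176.24   -7.58   -4.66] F [ 0.82 -0.75 -2.4 ] w 0.247 T [-0.09  0.15  0.03]
```

>>> {"op": "move_arm", "data": {"rows": [[[-0.7,0.25,3,0],[-0.7,0.25,4,0],[-0.6,0.25,4,0],[-0.6,0.25,4,0]]]}}

```text
time_s: 19.15
position: [572.8, 203.5, 142.6]
tool_rot: [-176.2, -7.6, -4.7]
contact_force: [-0.8, -0.5, -1.9]
gripper_width: 0.248
```

```bash
python3 st.py
```

```text
t 19.15 U [  4.5 151.8 142.6] rot [-176.24   -7.57   -4.66] F [-0.83 -0.53 -1.92] w 0.248 T [-0.13  0.17  0.01]
```

>>> {"op": "move_arm", "data": {"rows": [[[-0.6,0.1,3,0],[-0.6,0.1,3,0],[-0.5,0.1,3,0],[-0.5,0.2,3,0]]]}}

```text
time_s: 19.55
position: [572.2, 203.7, 129.1]
tool_rot: [-176.3, -7.6, -4.6]
contact_force: [-0.7, 0.5, -0.9]
gripper_width: 0.243
```

```bash
python3 st.py
```

```text
t 19.55 U [  3.9 152.  129.1] rot [-176.26   -7.57   -4.64] F [-0.75  0.5  -0.93] w 0.243 T [-0.09  0.1   0.16]
```

>>> {"op": "move_arm", "data": {"rows": [[[-0.5,0.1,2,0],[-0.5,0.1,2,0],[-0.3,0.1,2,0]]]}}

```text
time_s: 19.85
position: [572.3, 204.0, 122.9]
tool_rot: [-176.3, -7.7, -4.6]
contact_force: [0.0, -1.3, 0.1]
gripper_width: 0.245
```

```bash
python3 st.py; python3 bl.py
```

```text
t 19.85 U [  4.  152.3 122.9] rot [-176.26   -7.65   -4.58] F [ 0.02 -1.28  0.06] w 0.245 T [-0.23  0.15  0.28]
pts 701 normal [0.003 0.998 0.068] lean roll deg(edge +y = +) 3.92 yaw -0.2
bottom edge slope deg -0.15 x range -73.5 71.8 z at mid 76.0 bot y 155.9 bot x -62.6 57.5
```

>>> {"op": "move_arm", "data": {"rows": [[[0,0,0,0],[0,0,0,0],[0,0,0,0],[0,0,0,0]]], "gripper": -0.3}}

```text
time_s: 20.4
position: [572.9, 204.4, 123.6]
tool_rot: [-176.2, -7.7, -4.7]
contact_force: [0.0, 0.5, 1.2]
gripper_width: 0.649
```

```bash
python3 st.py
python3 - <<'E'
from h import *
c=cam("scene"); crop=c["img"][130:285,180:335][:,:,::-1]; cv2.imwrite("pics/s12.png",cv2.resize(crop,None,fx=3.8,fy=3.8,interpolation=cv2.INTER_CUBIC))
E
```

```text
t 20.4 U [  4.6 152.8 123.6] rot [-176.17   -7.7    -4.7 ] F [0.01 0.5  1.22] w 0.649 T [-0.03  0.13  0.03]
```

View pics/s12.png

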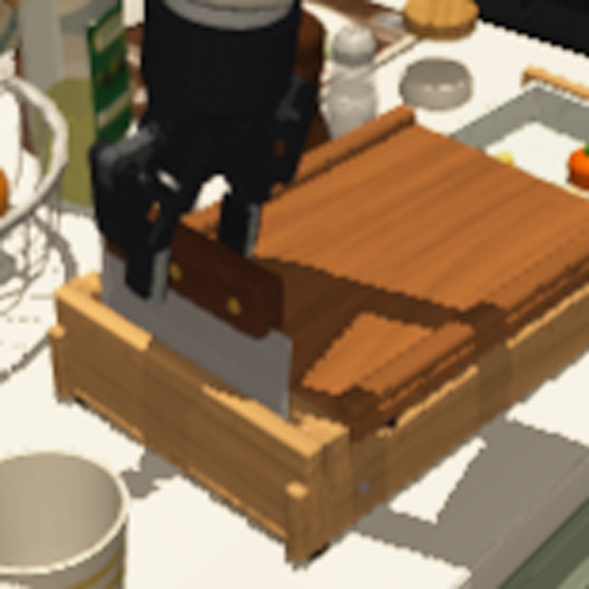

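>>> {"op": "move_arm", "data": {"rows": [[[1,-0.6,-8,0],[1.5,-1,-15,0],[2.5,-1.3,-20,0],[2.5,-1.3,-25,0],[0,0,-25,0],[0,15,-10,0]]]}}

```text
time_s: 21.05
position: [564.2, 187.8, 230.1]
tool_rot: [-176.2, -7.6, -4.6]
contact_force: [-0.4, 0.4, 0.2]
gripper_width: 0.646
```

>>> {"op": "move_arm", "data": {"rows": [[[0,30,0,0],[0,45,0,0],[0,45,0,0],[0,45,0,0],[0,45,0,0],[0,45,0,0],[0,45,0,0],[0,45,0,0],[0,40,0,0],[0,30,0,0],[0,0,0,0]]], "gripper": 0.1}}

```text
time_s: 22.15
position: [528.7, -250.2, 203.8]
tool_rot: [-176.4, -8.0, -4.6]
contact_force: [1.3, 0.3, 0.2]
gripper_width: 0.443
```

```bash
python3 st.py
python3 - <<'E'
from h import *
c=cam("scene"); save(c,"s13.png")
c=cam("top"); save(c,"t13.png")
E
```

```text
t 22.15 U [  -8.5 -303.8  203.8] rot [-176.37   -7.98   -4.57] F [1.33 0.35 0.21] w 0.443 T [0.   0.04 0.01]
```

View pics/s13.png

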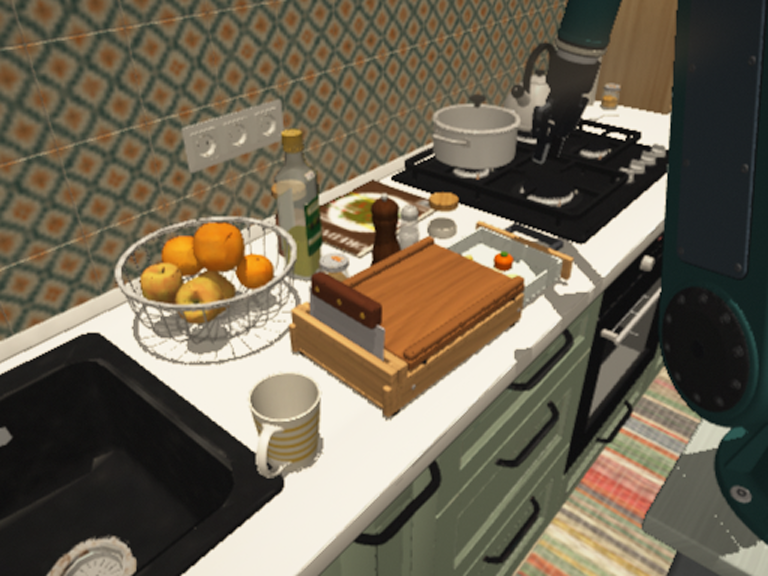

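View pics/t13.png

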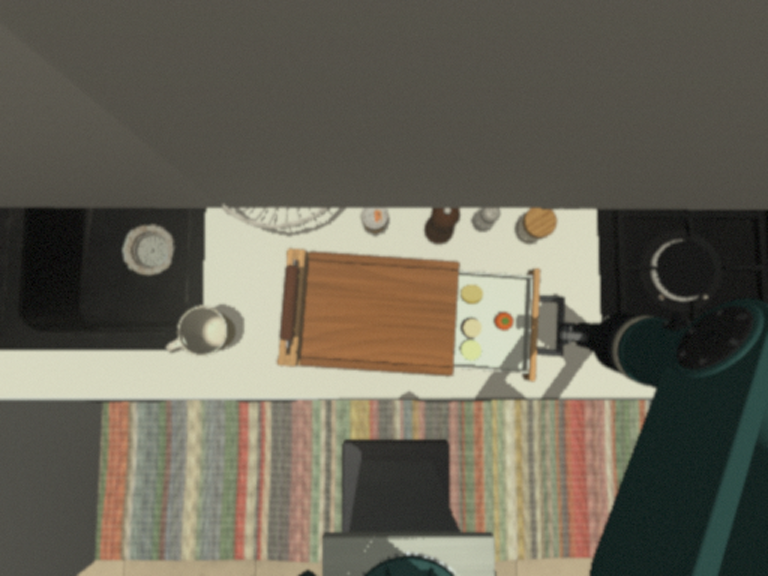

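Run:
```python
from h import *
c=cam("top"); W=np.nanmean([cloud(cam("top")) for _ in range(4)],0); g=np.indices(W.shape[:2])
hm=(W[...,2]>140)&(W[...,2]<170)&(g[1]>175)&(g[1]<205)&(g[0]>160)&(g[0]<250)
v,u=np.where(hm); r=cv2.minAreaRect(np.stack([u,v],1).astype(np.float32)); A=W[hm]
print(r,"mean",W2U(A.mean(0)).round(1),"z pct",np.percentile(A[:,2],[5,50,95]).round(1),"centre",W2U(ray(c,*r[0],150)).round(1))
x=A[:,0]; print("z slope along x deg",np.degrees(np.arctan(np.polyfit(x,A[:,2],1)[0])).round(2))
```

```text
((192.5425567626953, 201.50367736816406), (9.194856643676758, 49.589599609375), 4.899092674255371) mean [  3.2 149.8 150.1] z pct [146.  150.6 152.4] centre [  3.3 149.8 150. ]
z slope along x deg 0.1
```

>>> {"op": "move_arm", "data": {"rows": [[[3,20,0,0],[0,14,20,0],[-3,1,30,0],[-4,2,30,0],[-4,2,20,0],[0,0,0,0]]]}}

```text
time_s: 23.1
position: [538.6, -280.4, 101.6]
tool_rot: [-176.6, -8.4, -3.7]
contact_force: [0.3, 0.6, -1.1]
gripper_width: 0.447
```

```bash
python3 st.py
```

```text
t 23.1 U [   3.4 -333.3  101.6] rot [-176.64   -8.39   -3.71] F [ 0.28  0.65 -1.07] w 0.447 T [ 0.01  0.11 -0.02]
```

>>> {"op": "move_arm", "data": {"rows": [[[-3,0,15,0],[-4,1,20,0],[-4,1,20,0],[-3,0,14,0],[0,0,0,0]]]}}

```text
time_s: 23.6
position: [540.4, -282.3, 34.4]
tool_rot: [-177.0, -8.8, -3.5]
contact_force: [-0.5, -0.2, 0.1]
gripper_width: 0.45
```

```bash
python3 st.py
python3 - <<'E'
from h import *
c=cam("scene"); crop=c["img"][100:220,280:436][:,:,::-1]; cv2.imwrite("pics/s14.png",cv2.resize(crop,None,fx=4.8,fy=4.8,interpolation=cv2.INTER_CUBIC))
E
```

```text
t 23.6 U [   5.4 -335.    34.4] rot [-176.98   -8.84   -3.48] F [-0.5  -0.16  0.08] w 0.45 T [0.   0.08 0.01]
```

View pics/s14.png

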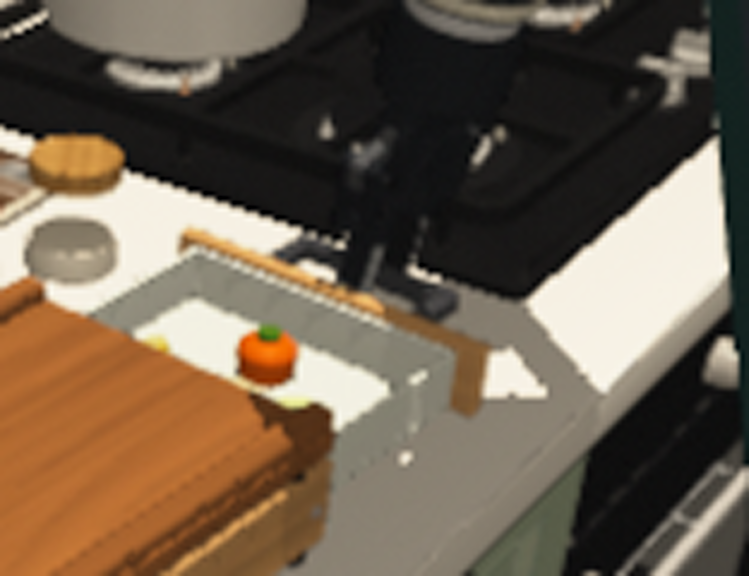

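>>> {"op": "move_arm", "data": {"rows": [[[-2,-3,6,0],[0,0,0,0]]]}}

```text
time_s: 23.85
position: [542.1, -280.6, 31.5]
tool_rot: [-177.2, -9.1, -3.4]
contact_force: [-0.0, 0.2, -0.6]
gripper_width: 0.447
```

>>> {"op": "move_arm", "data": {"rows": [[[0,0,0,0],[0,0,0,0],[0,0,0,0],[0,0,0,0],[0,0,0,0]]], "gripper": 1.0, "newtons": 40}}

```text
time_s: 24.35
position: [542.8, -277.2, 33.0]
tool_rot: [-176.9, -9.2, -3.6]
contact_force: [1.5, 1.6, -3.2]
gripper_width: 0.126
```

```bash
python3 st.py
```

```text
t 24.35 U [   7.4 -329.8   33. ] rot [-176.88   -9.17   -3.57] F [ 1.52  1.6  -3.18] w 0.126 T [-0.23  0.08 -0.29]
```

>>> {"op": "move_arm", "data": {"rows": [[[0,-8,0.4,0],[0,-14,0.8,0],[0,-14,0.8,0],[0,-14,0.8,0],[0,-14,0.8,0],[0,-14,0.8,0],[0,-14,0.8,0],[0,-14,0.8,0],[0,-10,0.5,0]]]}}

```text
time_s: 25.25
position: [551.2, -153.6, 33.1]
tool_rot: [-177.1, -9.3, -3.6]
contact_force: [1.6, -2.6, -5.1]
gripper_width: 0.128
```

```bash
python3 st.py
```

```text
t 25.25 U [   7.4 -205.9   33.1] rot [-177.08   -9.3    -3.59] F [ 1.58 -2.64 -5.12] w 0.128 T [-0.69  0.09 -0.37]
```

>>> {"op": "move_arm", "data": {"rows": [[[0,-8,0.5,0],[0,-5,0.3,0],[0,-3,0.2,0],[0,-3,0.2,0],[0,-3,0.2,0]]]}}

```text
time_s: 25.75
position: [552.4, -138.0, 33.0]
tool_rot: [-177.9, -9.4, -3.1]
contact_force: [-4.7, -16.3, -3.8]
gripper_width: 0.132
```

```bash
python3 st.py
```

```text
t 25.75 U [   7.5 -190.3   33. ] rot [-177.95   -9.4    -3.13] F [ -4.74 -16.34  -3.76] w 0.132 T [-2.84  1.16 -0.9 ]
```

The tray has hit its home stop: 16 N and 139.5 mm of travel. Release and lift.

>>> {"op": "move_arm", "data": {"rows": [[[0,0,0,0],[0,0,0,0],[0,0,0,0],[0,0,0,0]]], "gripper": 0.1}}

```text
time_s: 26.15
position: [552.0, -138.1, 33.6]
tool_rot: [-177.9, -9.4, -3.2]
contact_force: [0.1, 0.1, 0.5]
gripper_width: 0.448
```

>>> {"op": "move_arm", "data": {"rows": [[[1,0,-8,0],[2,1,-15,0],[3,2,-20,0],[3,2,-30,0],[0,5,-40,0],[0,30,-30,0],[0,45,0,0],[0,45,0,0],[0,30,0,0],[0,0,0,0]]]}}

```text
time_s: 27.15
position: [529.6, -304.8, 182.5]
tool_rot: [-178.1, -9.5, -2.7]
contact_force: [0.4, 0.6, 0.3]
gripper_width: 0.449
```

```bash
python3 st.py
python3 - <<'E'
from h import *
c=cam("scene"); save(c,"s15.png"); c=cam("top"); save(c,"t15.png")
W=np.nanmean([cloud(cam("top")) for _ in range(4)],0); g=np.indices(W.shape[:2])
hm=(W[...,2]>140)&(W[...,2]<170)&(g[1]>175)&(g[1]<205)&(g[0]>160)&(g[0]<250)
print("scraper top",W2U(W[hm].mean(0)).round(1))
# handle, and vs initial
im=c["img"].astype(int).sum(2); m=(im<300)&(g[1]>315)&(g[1]<335)&(g[0]>185)&(g[0]<240); v,u=np.where(m); print("bar pix",u.mean(),v.mean(), W2U(ray(c,u.mean(),v.mean(),49)).round(1))
E
```

```text
t 27.15 U [  -3.9 -358.2  182.5] rot [-178.08   -9.53   -2.74] F [0.36 0.57 0.31] w 0.449 T [-0.    0.11 -0.04]
scraper top [  3.2 149.8 150.2]
bar pix 321.32804232804233 213.36507936507937 [   0.8 -185.2   49. ]
```

View pics/s15.png

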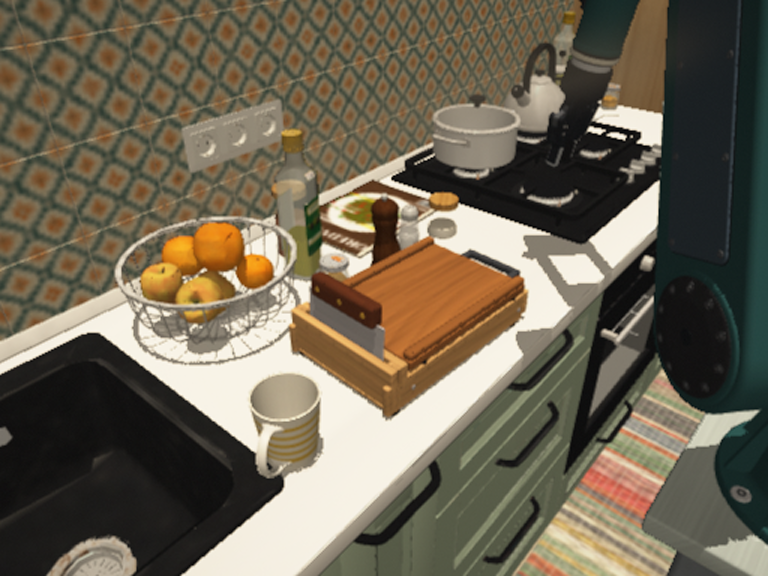

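View pics/t15.png

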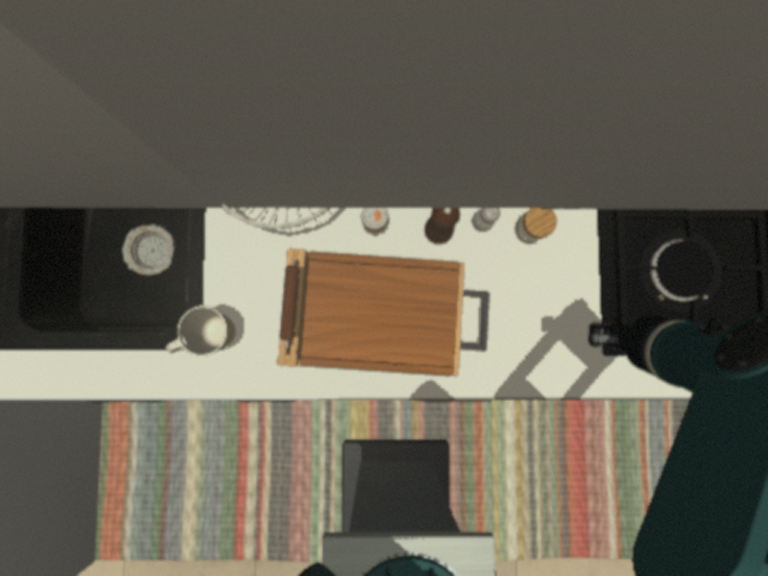

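Run:
```python
from h import *
a=cv2.imread("pics/top0.png").astype(int).sum(2); b=cv2.imread("pics/t15.png").astype(int).sum(2)
for k in (a,b):
    m=np.zeros_like(k,bool); m[285:352,470:492]=k[285:352,470:492]<330; v,u=np.where(m); print(u.mean().round(2),v.mean().round(2),m.sum())
print(robot.job_done())
```

```text
481.36 320.03 537
481.33 320.28 523
the job is handed in; nothing more can be done
None
```

The job is done and handed in at about 27 s; the hand-in reports no verdict.

**What I did:** I pulled the tray to its outer stop, about 138 mm of travel. I then took the scraper and drew it from about y +114 to about y −126, near the board's tray end, at 20–100 mm/s. In the readings between moves, the vertical force was about 7–10 N upward during the draw, and between 2 and 11 N while settling at the dock end. Add about 2 N for the scraper's weight to get the pressure on the board. After that I put the scraper back in the dock, and pushed the tray in until it met its home stop at about 16 N.

**Last checks:**
- **Board and scraps:** the board was empty. All four ends were seen in the tray from above before it was pushed in; they are under the board now, so I could not see them again.
- **Tray:** the handle's image position matches the starting one to within 0.3 px, so the tray is home.
- **Scraper:** the top of its handle is at z about 150 mm, the same as at the start, so it is seated. It is about 3 mm off in x and leans roughly 3–4° the other way.
- **Bystanders:** the things on the worktop look unmoved in the pictures; I did not measure them.

**What disagreed:**
- **Tilt:** the wrist tilted steadily during the draw, by about 5° in each direction. The scraper slipped a little in the grip, so its edge ended about 2–3° off level and leaned about 4°. I had to allow for this when docking it.
- **Calibration:** the two cameras disagreed with the robot by about 1–4 mm.

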